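# Tighten the drum mixer's clamp collar with a hex key

### The arm

A 6-joint arm with a two-finger parallel gripper is mounted at the origin on the work surface. World frame = base frame: x ahead of the robot, y to its left, z up, the work surface at z = 0. Lengths are in m, angles in rad, forces in N, time in s.
With the tool pointing down it reaches from about 0.35 to 0.775 m from the base axis. Payload 7.3 kg.
Tool frame: the origin (TCP) lies between the finger pads; the fingertips stand 17 mm ahead of it and the grasp point (between the pads) lies 2 mm behind it; z points along the fingers, y is the direction in which the jaws open and shut (so a half turn about z gives the same grasp; the last joint's range is limited). The gripper opens to 92 mm and grips with 3 to 60 N. Pads are 19 mm wide; open, the fingers measure 130 mm over their backs; the gripper's body (75 mm by 190 mm) begins 47 mm behind the grasp point.
Start: joints at [-1.451, 0.342, 1.524, -0, 1.275, -0.146], TCP at [0.138, -0.507, 0.244] pointing down, gripper open.
Joint ranges: [-2.53, 2.53], [-0.77, 2.02], [0.04, 2.7], [-1, 4.14], [0.28, 2.66], [-3.11, 3.11]. Speed limits (rad/s): [2.57, 2.57, 3.14, 3.14, 3.14, 3.14].

### API

Orientations are given as [roll, pitch, yaw] about the fixed x, y, z axes, in that order (R = Rz(yaw) Ry(pitch) Rx(roll)).
In Python, from cell import sensors, vision, hand_in gives the robot as it stands.
- The arm moves only by the tool step_arm, never from a script. Its argument "series" is a list of rows, each a list of 5 numbers: the opening, from 0 (shut) to 1 (fully open), then the shift along the world's x, y, z each as a share of 25 mm, from -1 to 1, then the turn about the world's z as a share of 0.08 rad, from -1 to 1. A call has 1 to 12 rows; each row shifts and turns the commanded pose from where the row before left it; what a row does not reach is not made up. A row lasts 1/10 s, in which the tool goes at most 50 mm and 8.59 degrees, less where a joint would pass 70% of its speed; a pose out of reach is approached as far as the arm can. A call with a number of a shift or a turn outside -1 to 1 is refused whole. A call with a gripper value outside its range is refused whole. The fingers move at their own pace and stop on an object; "squeeze" is the grip in N (left out, the last holds). Time passes only in rows, so rows that do not move let the fingers close. It gives the time, the measured TCP pose, the force and the opening at its end, in the units of the state.
- sensors.observe(): the state, without advancing time (a new reading comes with each control period).
- vision.read_camera(name): name is "side" or "top" or "wrist"; returns a dict with "pixels" (384x512x3 uint8, blue, green, red), "range_z" (384x512 float32, m along the optical axis (not along the pixel's ray), 0 where there is no reading), "camera_matrix" (3x3 intrinsics, pixels), "pose" (4x4, takes a point from camera to world coordinates). Camera axes: x right, y down, z forward; pixel columns grow to the right and rows downward; lengths in m; the calibration is good to about 2 mm. A picture is of the moment at which its call begins.
- hand_in(): hands the job in, once; it reports no verdict.
The state is a dict: "time": time; "qpos": joint angles; "qvel": joint speeds; "joint_efforts": joint torques, N m; "tool_pos": TCP position; "tool_rot": TCP orientation; "contact_force": force on the tool from outside, world axes, zero at the start; "torque": the same for the moment, N m; "opening": finger opening in m.
Only numpy, scipy, OpenCV 4.12 (cv2) and the standard library are available. Lean on these libraries where they do the work, as an engineer would, in place of code of your own. Each camera call takes 0.05 s, during which the arm holds its last target.

### The job

Tighten the clamp collar on the drum mixer's shaft: take the T-handle hex key that fits its cap screw (the largest in the stand), seat it fully home in the screw's socket, feeling for the flats, and only then turn the screw clockwise until it comes up tight. Then put the key back upright in its stand, pushed down to the bottom of its hole. Do not turn the shaft and leave everything else where it is.

Things in the scene. Friction and masses are not known exactly. Their poses are not given: they have to be found in the camera images.
- screw_socket (a point): Mouth of the clamp screw's hexagon socket, on the screw's axis, level with the top of its head. z points out of the socket along that axis, leaning 26 to 41 degrees from vertical towards the robot's side; y runs along the shaft. These axes do not turn with the screw: they say nothing of how the hexagon's flats lie, which differs every time. The socket is 15 mm across flats, 10 mm deep.
- mixer_shaft: The mixer's level 55 mm shaft with its drum and its clamp collar, a split steel ring 120 mm across, 40 mm wide, between the two bearing blocks; origin at the collar's centre, 115 mm up, y along the shaft. The black cap screw (head 24 mm) sits in a 27 mm counterbore whose rim stands 1 mm (outer side) to 28 mm (near the shaft) above the head. The shaft is held by its gearbox.
- mixer: Bench drum mixer, fixed: grey base plate 160 x 560 mm, two bearing blocks up to 170 mm high 88 mm either side of the collar, blue gearmotor up to 185 mm at +y, drum at -y, 164 mm across, up to 200 mm high. Origin under the collar.
- clamp_screw (a joint): Turn of the clamp screw in rad, growing as it tightens (clockwise, looking into the socket). It starts 60 to 83 degrees short of tight, from 0.15 to 0.55, turns against a drag of about 0.15 N m and comes to a dead stop, tight, at 1.6. The value does not tell how the hexagon lies. The 14 mm key enters only within about 6 degrees of the flats, every 60 degrees; the mouth has a 2 mm chamfer.
- key_grip (a point): Centre of the black bar handle of the hex key that fits: the largest of three T-handle keys in the stand. The bar is 100 mm long (x), 18 mm thick (y), 24 mm tall (z, pointing from tip to handle), edges rounded. Its steel hexagon shank, 14 mm across flats (flats face +x and -x), runs straight down; the tip is 150 mm below this point. About 0.27 kg. It stands loosely upright at the start.
- key_tip (a point): Centre of the end face of that key's shank, same axes as the handle; the last 2 mm are chamfered to 12 mm across flats. While the key stands in the stand, it is 15 mm above the bench.
- key_stand: Wooden key stand fixed to the bench, 62 mm (x) by 190 mm (y) by 60 mm high, origin under its centre. Three round holes 19 mm wide and 45 mm deep with a 3 mm chamfer, in a row along y at -62, 0 and +62 mm, each with a T-handle key, bars about parallel to x; which key is in which hole changes.
- small_key_a_grip (a point): Centre of the bar handle (88 x 17 x 22 mm) of a 12 mm hex key in the stand, 138 mm above its tip; too small for the screw.
- small_key_b_grip (a point): Centre of the bar handle (76 x 16 x 20 mm) of a 10 mm hex key in the stand, 126 mm above its tip; too small for the screw.
- fitting0: Turned steel fitting, 32 mm wide, 34 mm high, standing in the steel parts tray (115 x 170 x 32 mm). Origin under its centre.
- fitting1: The other steel fitting in the parts tray, same size.
- sample_jar: Jar of black powder with a white cap, 72 mm wide, 105 mm high, origin under its centre.
- tape_roll: Roll of tape lying on the bench, 96 mm wide, 24 mm high, origin under its centre.
- spanner: Open spanner lying on the bench.
- spare_flange: Turned steel flange, 60 mm wide, 30 mm high, on the bench behind the mixer. Origin under its centre.
Not all that is in view belongs to the job. Of the things shaped like the key_stand, the wooden one is meant. What is shaped like the part that bears key_grip but blue is not meant.

How it is judged:
On the way, in this order (a step that is already met when the one before it is completed fails the run):
1. the hex key is seated at least 8 of the socket's 10 mm, in line with the screw, before the screw is tight (z of key_tip in the frame of screw_socket below -0.008 m and x of key_tip in the frame of screw_socket between -0.003 and 0.003 m and y of key_tip in the frame of screw_socket between -0.003 and 0.003 m and angle between the z axis of key_tip and the z axis of screw_socket, either way round below 0.1 rad), for 0.2 s.
2. the screw is turned up tight with the key still seated (all of step 1 and value of joint clamp_screw above 1.5 rad), for 0.1 s.
At the end, for the whole second after the job is handed in: The clamp screw is tight (its joint above 1.5 of 1.6 rad) and the 14 mm key is back in a hole of its stand, tip within 7 mm of the hole's bottom, within 8 degrees of upright, at rest (value of joint clamp_screw above 1.5 rad and z of key_tip in the frame of key_stand below 0.022 m and x of key_tip in the frame of key_stand between -0.012 and 0.012 m and y of key_tip in the frame of key_stand between -0.075 and 0.075 m and angle between key_tip's own z axis and vertical below 0.15 rad and linear speed of hex_key below 0.02 m/s); the robot touches nothing.
It fails at once if the shaft is turned or the mixer shifted (socket moved more than 10 mm) (distance of screw_socket from where it was at the start of the episode above 0.01 m).
It fails at once if one of the smaller keys is disturbed (handle moved more than 45 mm) (distance of any of small_key_a_grip, small_key_b_grip from where it was at the start of the episode above 0.045 m).
It fails at once if another thing on the bench is disturbed (moved more than 25 mm) (distance of any of fitting0, fitting1, sample_jar, tape_roll, spanner, spare_flange from where it was at the start of the episode above 0.025 m).
It also fails if it takes over 70 s, if anything falls off the work surface, if the arm or the gripper's body presses on something with over 40 N, if the wrist force passes 120 N, or if a joint passes its speed limit or range.

## Working session

There is one attempt and no reset: what is moved stays moved. The work goes in short steps, Python scripts to look and compute and a tool call to move; the robot and the scene stay as the last step left them, time stands still between calls to the robot, and variables do not carry over. Pictures are saved under pics/ and viewed, and the job is handed in when it is done.

Besides the shell and the picture viewer there is one more tool, called by a JSON object that holds its "method" and its "body". step_arm: Moves the arm, as the interface text tells. Its arguments: {"type":"object","properties":{"series":{"type":"array","items":{"type":"array","items":{"type":"number","minimum":-1,"maximum":1}}},"squeeze":{"type":"number"}},"required":["series"]}

```bash
ls; mkdir -p pics
cat > h.py <<'E'
import numpy as np, cv2
from cell import sensors, vision
def grab(name,tag):
    d=vision.read_camera(name); np.savez(f'pics/{tag}.npz',**{k:np.asarray(v) for k,v in d.items()})
    cv2.imwrite(f'pics/{tag}.png',d['pixels']); return d
def load(tag): return dict(np.load(f'pics/{tag}.npz'))
def pts(d):
    z=d['range_z']; K=d['camera_matrix']; h,w=z.shape
    u,v=np.meshgrid(np.arange(w),np.arange(h))
    P=np.stack([(u-K[0,2])/K[0,0]*z,(v-K[1,2])/K[1,1]*z,z],-1)
    T=d['pose']; return P@T[:3,:3].T+T[:3,3]
def crop(d,u0,v0,u1,v1,tag,s=4):
    cv2.imwrite(f'pics/{tag}.png',cv2.resize(d['pixels'][v0:v1,u0:u1],None,fx=s,fy=s,interpolation=cv2.INTER_CUBIC))
E
python3 - <<'E'
from h import *
for n in ['side','top','wrist']:
    d=grab(n,n+'0'); print(n,d['camera_matrix'].tolist(),np.round(d['pose'],3).tolist())
print(sensors.observe())
E
```

```text
pics
side [[493.9391061810428, 0.0, 253.81325668181822], [0.0, 493.9391061810428, 194.92022773490766], [0.0, 0.0, 1.0]] [[-0.829, -0.336, 0.447, -0.1], [-0.559, 0.498, -0.663, 0.939], [0.0, -0.799, -0.601, 0.974], [0.0, 0.0, 0.0, 1.0]]
top [[410.2593693777891, 0.0, 253.13985045921808], [0.0, 410.2593693777891, 191.67684346876018], [0.0, 0.0, 1.0]] [[0.022, -0.999, 0.046, 0.46], [-1.0, -0.022, 0.001, -0.025], [-0.0, -0.046, -0.999, 1.563], [0.0, 0.0, 0.0, 1.0]]
wrist [[338.50529987370214, 0.0, 258.83339399635383], [0.0, 338.50529987370214, 186.60353391539783], [0.0, 0.0, 1.0]] [[0.261, -0.924, -0.28, 0.213], [-0.965, -0.25, -0.074, -0.485], [-0.002, 0.289, -0.957, 0.385], [0.0, 0.0, 0.0, 1.0]]
{'time': 0.15, 'qpos': array([-1.45101798e+00,  3.42557639e-01,  1.52478370e+00,  4.52437176e-06,
        1.27540572e+00, -1.45995322e-01]), 'qvel': array([-1.07722467e-03, -1.10702273e-03, -4.83516212e-03, -1.16506031e-03,
       -6.43737791e-05,  8.75973790e-04]), 'joint_efforts': array([ 1.16396684e-03, -4.31471980e+01, -2.44351941e+01,  7.17460737e-02,
        5.37108968e-02, -8.14788382e-05]), 'tool_pos': array([ 0.13788545, -0.5062778 ,  0.24321207]), 'tool_rot': array([-3.14045116e+00, -1.72219743e-04,  2.65772247e-01]), 'contact_force': array([-0.8091474 ,  0.37855465, -0.36878623]), 'torque': array([-0.00876494,  0.03549313, -0.05358806]), 'opening': 0.09188884371552038}
```

View pics/side0.png

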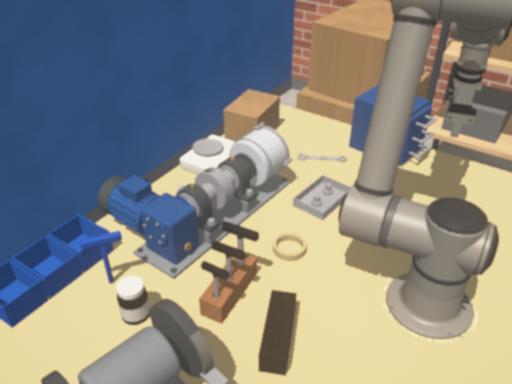

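View pics/top0.png

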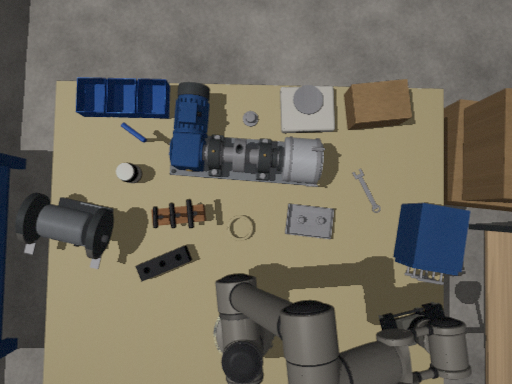

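View pics/wrist0.png

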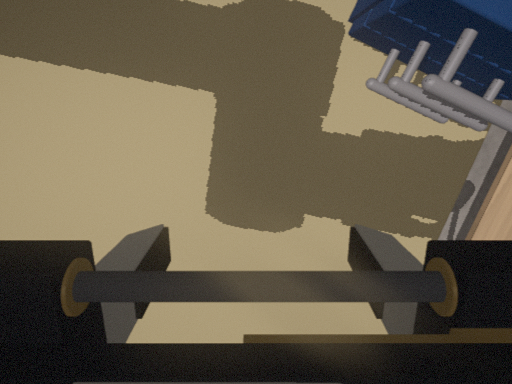

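Run:
```python
from h import *
d=load('top0'); crop(d,140,120,280,240,'c1',5)
d2=load('side0'); crop(d2,180,140,300,330,'c2',3)
P=pts(d)
for (u,v) in [(155,217),(172,215),(190,213),(240,152),(200,215)]: print(u,v,P[v-1:v+2,u-1:u+2].reshape(-1,3).mean(0).round(3))
# bars: dark pixels with height >0.12 near stand
g=d['pixels'].max(-1); 
m=((P[...,2]>0.11)&(P[...,0]>0.3)&(P[...,0]<0.5)&(P[...,1]>0.05)&(P[...,1]<0.3)).astype('uint8')
n,l,s,c=cv2.connectedComponentsWithStats(m)
for i in range(1,n):
    if s[i,4]<15: continue
    q=P[l==i]; print(s[i],q.mean(0).round(4),np.median(q[:,2]).round(4),q.min(0).round(3),q.max(0).round(3), cv2.minAreaRect(q[:,:2].astype('float32')*1000))
```

```text
155 217 [0.434 0.275 0.307]
172 215 [0.439 0.252 0.162]
190 213 [0.447 0.188 0.177]
240 152 [0.66  0.025 0.162]
200 215 [0.44  0.17  0.057]
[186 199   9  29 178] [0.4475 0.1888 0.1727] 0.1749 [0.4   0.175 0.112] [0.495 0.204 0.183] ((447.23687744140625, 190.05841064453125), (96.13126373291016, 19.446054458618164), 6.591801643371582)
[169 202   8  26 145] [0.4398 0.2504 0.1596] 0.1608 [0.398 0.239 0.111] [0.484 0.265 0.171] ((440.5329284667969, 252.54708862304688), (86.10553741455078, 19.18579864501953), 6.709299564361572)
```

View pics/c1.png

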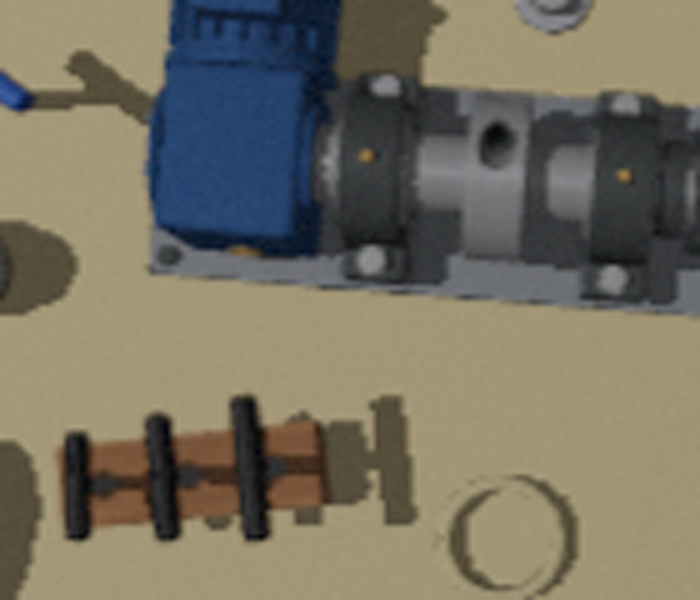

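View pics/c2.png

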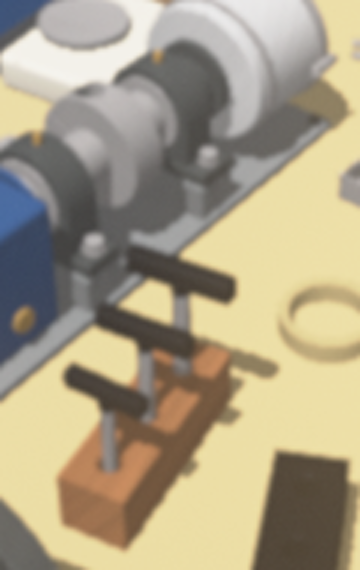

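Top view: the three keys in the wooden stand are the bars at about (155,217), (172,215) and (190,213). The one at (190,213) is longest (96 mm) and highest (177 mm), so it is the 14 mm key. The blue key at (133,132) and the black stand at (163,263) are decoys. The collar's counterbore is at about (239,149). Next I take a close look at it with the wrist camera from the robot's side.

{"method": "step_arm", "body": {"series": [[1,0.563,0.591,0.2,1],[1,0.563,0.591,0.2,1],[1,0.563,0.591,0.2,1],[1,0.563,0.591,0.2,1],[1,0.563,0.591,0.2,1],[1,0.563,0.591,0.2,1],[1,0.563,0.591,0.2,1],[1,0.563,0.591,0.2,1],[1,0.563,0.591,0.2,1],[1,0.563,0.591,0.2,1],[1,0.563,0.591,0.2,1],[1,0.563,0.591,0.2,1]], "squeeze": 20}}

```text
time: 1.35
tool_pos: [0.3073, -0.3285, 0.3037]
tool_rot: [-3.141, -0.0, 1.229]
contact_force: [-0.7, -0.3, 0.2]
opening: 0.0917
```

{"method": "step_arm", "body": {"series": [[1,0.563,0.591,0,1],[1,0.563,0.591,0,1],[1,0.563,0.591,0,1],[1,0.563,0.591,0,1],[1,0.563,0.591,0,1],[1,0.563,0.591,0,1],[1,0.563,0.591,0,1],[1,0.563,0.591,0,1],[1,0.563,0.591,0,1],[1,0.563,0.591,0,1],[1,0.563,0.591,0,1],[1,0.563,0.591,0,1]]}}

```text
time: 2.55
tool_pos: [0.4761, -0.1512, 0.3035]
tool_rot: [-3.141, -0.001, 2.189]
contact_force: [0.7, 0.1, -0.3]
opening: 0.092
```

{"method": "step_arm", "body": {"series": [[1,0.563,0.591,-0.27,1],[1,0.563,0.591,-0.27,1],[1,0.563,0.591,-0.27,1],[1,0.563,0.591,-0.27,1],[1,0.563,0.591,-0.27,1],[1,0.563,0.591,-0.27,1],[1,0.563,0.591,-0.27,1],[1,0.563,0.591,-0.27,1],[1,0.563,0.591,-0.27,1],[1,0.563,0.591,-0.27,1],[1,0.563,0.591,-0.27,1],[1,0.563,0.591,-0.27,1]]}}

```text
time: 3.75
tool_pos: [0.645, 0.026, 0.222]
tool_rot: [3.141, -0.001, -3.134]
contact_force: [-0.9, -0.2, 1.1]
opening: 0.092
```

Run:
```python
from h import *
d=grab('wrist','w1'); s=sensors.observe(); print(s['time'],s['tool_pos'],s['tool_rot'],s['qpos'],s['contact_force'])
```

```text
3.8 [0.64600065 0.02832126 0.22035426] [ 3.13987768e+00 -1.51909956e-03 -3.12854381e+00] [-7.53545897e-02  5.87054538e-01  1.18905926e+00  1.60737110e-03
  1.36714369e+00 -1.65952486e+00] [-1.3517831   1.35346919 -1.82238896]
```

View pics/w1.png

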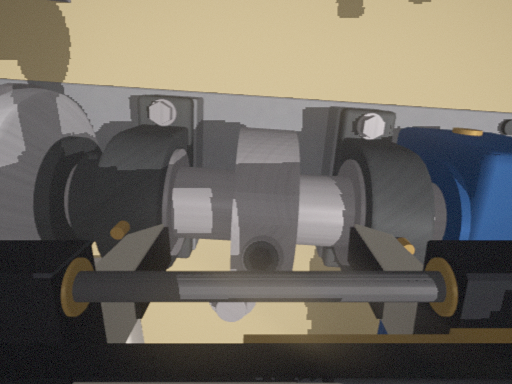

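Run:
```python
from h import *
d=load('w1'); im=d['pixels'][225:290,225:300]
im=cv2.resize(im,None,fx=8,fy=8,interpolation=cv2.INTER_CUBIC)
im=np.clip(im.astype(float)*3.5,0,255).astype('uint8'); cv2.imwrite('pics/c3.png',im)
P=pts(d); 
np.set_printoptions(linewidth=200,precision=3,suppress=True)
for v in range(236,272,3): print(v,[tuple((P[v,u]*1000).round().astype(int)) if d['range_z'][v,u]>0 else 0 for u in range(244,284,5)])
```

```text
236 [(np.int64(654), np.int64(18), np.int64(175)), (np.int64(654), np.int64(21), np.int64(176)), (np.int64(655), np.int64(24), np.int64(175)), (np.int64(658), np.int64(27), np.int64(167)), (np.int64(657), np.int64(30), np.int64(169)), (np.int64(654), np.int64(33), np.int64(176)), (np.int64(654), np.int64(36), np.int64(175)), (np.int64(654), np.int64(39), np.int64(175))]
239 [(np.int64(657), np.int64(18), np.int64(174)), (np.int64(656), np.int64(21), np.int64(176)), (np.int64(667), np.int64(24), np.int64(153)), (np.int64(672), np.int64(27), np.int64(143)), (np.int64(670), np.int64(31), np.int64(146)), (np.int64(664), np.int64(34), np.int64(158)), (np.int64(657), np.int64(37), np.int64(173)), (np.int64(656), np.int64(39), np.int64(176))]
242 [(np.int64(658), np.int64(18), np.int64(177)), (np.int64(671), np.int64(20), np.int64(149)), (np.int64(670), np.int64(24), np.int64(152)), (np.int64(669), np.int64(27), np.int64(153)), (np.int64(669), np.int64(31), np.int64(153)), (np.int64(676), np.int64(35), np.int64(140)), (np.int64(665), np.int64(37), np.int64(160)), (np.int64(658), np.int64(40
[... 2675 characters left out ...]
60)), (np.int64(683), np.int64(21), np.int64(161)), (np.int64(689), np.int64(24), np.int64(151)), (np.int64(688), np.int64(27), np.int64(153)), (np.int64(689), np.int64(31), np.int64(151)), (np.int64(684), np.int64(34), np.int64(160)), (np.int64(684), np.int64(38), np.int64(160)), (np.int64(682), np.int64(41), np.int64(163))]
269 [(np.int64(693), np.int64(17), np.int64(148)), (np.int64(686), np.int64(21), np.int64(160)), (np.int64(686), np.int64(24), np.int64(160)), (np.int64(690), np.int64(28), np.int64(153)), (np.int64(690), np.int64(31), np.int64(153)), (np.int64(685), np.int64(34), np.int64(161)), (np.int64(686), np.int64(38), np.int64(160)), (np.int64(680), np.int64(40), np.int64(170))]
```

View pics/c3.png

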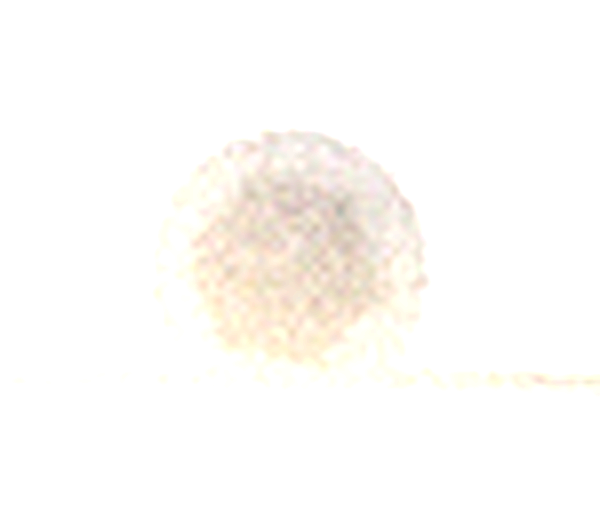

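```bash
cat > sock.py <<'E'
from h import *
np.set_printoptions(precision=4,suppress=True)
def analyse(P,verbose=True):
    m=np.zeros(P.shape[:2],bool); m[230:275,235:285]=True
    m&=(abs(P[...,0]-.678)<.02)&(abs(P[...,1]-.029)<.02)&(P[...,2]<.17)&(P[...,2]>.135)
    q=P[m]; rng=np.random.default_rng(0); best=None
    for _ in range(3000):
        a=q[rng.choice(len(q),3,replace=False)]; n=np.cross(a[1]-a[0],a[2]-a[0]); L=np.linalg.norm(n)
        if L<2e-5: continue
        n/=L; n*=np.sign(n[2])
        if not(0.7<n[2]<0.95 and n[0]<-.3): continue
        dist=(q-a[0])@n; k=(abs(dist)<.0007).sum()
        # require head plane: (upper) few points above
        if best is None or k>best[0]: best=(k,n,a[0])
    k,n,p0=best; 
    for _ in range(5):
        dist=(q-p0)@n; i=abs(dist)<.001; c=q[i].mean(0); n=np.linalg.svd(q[i]-c)[2][2]; n*=np.sign(n[2]); p0=c
    return q,n,p0,i
E
python3 - <<'E'
from sock import *
D=[load('w1')]+[grab('wrist','w1_%d'%i) for i in range(6)]
Z=np.median([d['range_z'] for d in D],0); d=dict(D[0]); d['range_z']=Z
print(np.std([x['range_z'][257,262] for x in D]), np.std([x['range_z'][200,262] for x in D]))
np.savez('pics/w1med.npz',**d)
P=pts(d); q,n,p0,i=analyse(P); dist=(q-p0)@n
print(n,p0,np.degrees(np.arccos(n[2])),np.degrees(np.arctan2(n[1],-n[0])),i.sum(),np.histogram(dist*1000,bins=np.arange(-16,12,1)))
E
```

```text
0.0013946408 0.0013466742
[-0.4824  0.0326  0.8753] [0.6775 0.029  0.1565] 28.914787881267625 3.869136075292386 464 (array([  4,   3,   4,   4,   4, 125, 213,  43,  27,   7,  12,   6,   8,
        26,  62, 216, 248,  38,  24,  15,   5,   8,   8,  17,   6,   8,
         8]), array([-16, -15, -14, -13, -12, -11, -10,  -9,  -8,  -7,  -6,  -5,  -4,
        -3,  -2,  -1,   0,   1,   2,   3,   4,   5,   6,   7,   8,   9,
        10,  11]))
```

Run:
```python
from sock import *
d=load('w1med'); P=pts(d); q,n,p0,i=analyse(P)
C=d['pose'][:3,3]; 
ex=np.array([0,1,0])-n*n[1]; ex/=np.linalg.norm(ex); ey=np.cross(n,ex)  # ex~+y world, ey
m=np.zeros(P.shape[:2],bool); m[225:280,230:290]=True
R=P[m]; dist=(R-p0)@n
ray=R-C; t=((p0-C)@n)/(ray@n); H=C+ray*t[:,None]
a=(H-p0)@ex*1000; b=(H-p0)@ey*1000
a2=(R-p0)@ex*1000; b2=(R-p0)@ey*1000
np.savez('pics/hd.npz',a=a,b=b,a2=a2,b2=b2,dist=dist*1000)
im=np.full((600,1200,3),60,np.uint8)
for A,B,ox in ((a,b,300),(a2,b2,900)):
  for x,y,z in zip(A,B,dist*1000):
    if abs(x)<20 and abs(y)<20:
      col=(0,200,0) if abs(z)<1.2 else ((0,0,255) if z<-7.5 else ((0,255,255) if z<-1.2 else (255,120,0)))
      cv2.circle(im,(int(ox+x*14),int(300+y*14)),4,col,-1)
cv2.imwrite('pics/hd.png',cv2.resize(im,(800,400)))
print(ex,ey,(C-p0)@n,(C-p0)@ex,(C-p0)@ey)
```

```text
[ 0.0157  0.9995 -0.0286] [-0.8758  0.     -0.4827] 0.23500677484709434 -0.01006478429285576 -0.0026433278588071417
```

View pics/hd.png

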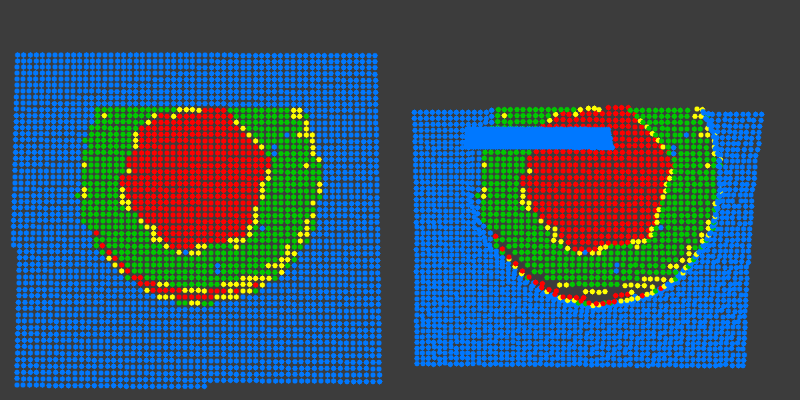

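Wrist view: the counterbore is at (262,258), and its depth data show the head plane, socket floor and hexagon. The finger bar cuts off the far edge, so I'll shift a little and repeat.

{"method": "step_arm", "body": {"series": [[1,0.8,0,0,0],[1,0,0,0,0],[1,0,0,0,0]]}}

```text
time: 4.4
tool_pos: [0.6642, 0.0248, 0.2228]
tool_rot: [3.142, -0.0, -3.138]
contact_force: [0.2, 0.7, 0.7]
opening: 0.0919
```

Run:
```python
from sock import *
D=[grab('wrist','w2_%d'%i) for i in range(8)]
Z=np.median([d['range_z'] for d in D],0); d=dict(D[0]); d['range_z']=Z
np.savez('pics/w2med.npz',**d)
P=pts(d)
m=np.zeros(P.shape[:2],bool); m[205:268,230:295]=True
def fit():
    q=P[m&(abs(P[...,0]-.678)<.03)&(abs(P[...,1]-.029)<.03)]
    n=np.array([-.4824,.0326,.8753]); p0=np.array([.6775,.029,.1565])
    for k in range(8):
        dist=(q-p0)@n; r=np.linalg.norm(q-p0-dist[:,None]*n,axis=1); i=(abs(dist)<(.002 if k<3 else .001))&(r<.0125)
        c=q[i].mean(0); n=np.linalg.svd(q[i]-c)[2][2]; n*=np.sign(n[2]); p0=p0+n*((c-p0)@n)
    return n,p0,i.sum()
n,p0,k=fit(); print(n,p0,k,'lean',np.degrees(np.arccos(n[2])),'bear',np.degrees(np.arctan2(n[1],-n[0])))
C=d['pose'][:3,3]
ex=np.array([0,1,0])-n*n[1]; ex/=np.linalg.norm(ex); ey=np.cross(n,ex)
R=P[m]; dist=(R-p0)@n; ray=R-C; H=C+ray*(((p0-C)@n)/(ray@n))[:,None]
a=(H-p0)@ex*1000; b=(H-p0)@ey*1000
# raster the head-plane classification at 0.1mm
from scipy.interpolate import griddata
g=np.arange(-18,18.01,.1); X,Y=np.meshgrid(g,g)
Dz=griddata((a,b),dist*1000,(X,Y),method='nearest')
deep=((Dz<-3)).astype('uint8'); head=((Dz<1.5)).astype('uint8')
deep=cv2.morphologyEx(deep,cv2.MORPH_OPEN,np.ones((15,15)))
cs,_=cv2.findContours(deep,cv2.RETR_EXTERNAL,cv2.CHAIN_APPROX_NONE); c=max(cs,key=cv2.contourArea)
M=cv2.moments(c); cx,cy=M['m10']/M['m00'],M['m01']/M['m00']; print('deep centroid mm',g[0]+cx*.1,g[0]+cy*.1,'area',M['m00']*.01,'ideal hex15',15**2*.866)
pc=c[:,0].astype(float)-[cx,cy]; th=np.arctan2(pc[:,1],pc[:,0]); r=np.hypot(*pc.T)*.1
tt=np.linspace(-np.pi,np.pi,720,endpoint=False); o=np.argsort(th); rr=np.interp(tt,th[o],r[o],period=2*np.pi)
for k in range(1,8): f=(rr*np.exp(-1j*k*tt)).mean(); print(k,abs(f)*2,np.degrees(-np.angle(f))/ -k)
ch,_=cv2.findContours(cv2.morphologyEx(head,cv2.MORPH_OPEN,np.ones((15,15))),cv2.RETR_EXTERNAL,cv2.CHAIN_APPROX_NONE); cc=max(ch,key=cv2.contourArea)
print('head circle',[(v) for v in cv2.minEnclosingCircle(cc)], 'ctr mm',g[0]+np.array(cv2.minEnclosingCircle(cc)[0])*.1)
im=np.zeros(Dz.shape+(3,),np.uint8); im[Dz<1.5]=(0,200,0); im[Dz<-3]=(0,0,255); im[Dz>1.5]=(200,100,0)
poly=cv2.approxPolyDP(c,8,True); print(len(poly),(poly[:,0]*.1+g[0]).tolist())
cv2.drawContours(im,[poly],-1,(255,255,255),1)
cv2.imwrite('pics/hd2.png',cv2.resize(im,None,fx=1.6,fy=1.6)); cv2.imwrite('pics/w2.png',d['pixels'])
print('ex',ex,'ey',ey)
```

```text
[-0.4962  0.0287  0.8677] [0.6774 0.029  0.1567] 488 lean 29.80421414279237 bear 3.313648008635973
deep centroid mm -1.1295730385782399 -2.0490572171651493 area 184.56 ideal hex15 194.85
1 0.0026574140078702486 -25.338229258820732
2 0.04365330912459314 30.907807571572665
3 0.01768177153200914 -49.490491107164154
4 0.05631921283357632 43.967831090313524
5 0.02475661323020071 -32.60156331389919
6 0.3820361018141024 10.599470952359928
7 0.045849044720648054 23.025253974088972
head circle [(180.0, 97.34576416015625), 204.63685607910156] ctr mm [ 0.     -8.2654]
8 [[2.6000000000000014, -9.6], [-5.199999999999999, -9.0], [-7.199999999999999, -7.699999999999999], [-9.299999999999999, 0.10000000000000142], [-4.6, 5.5], [3.3000000000000007, 4.800000000000001], [5.300000000000001, 2.8000000000000007], [6.600000000000001, -5.0]]
ex [ 0.0143  0.9996 -0.0249] ey [-0.8681  0.     -0.4964]
```

View pics/hd2.png

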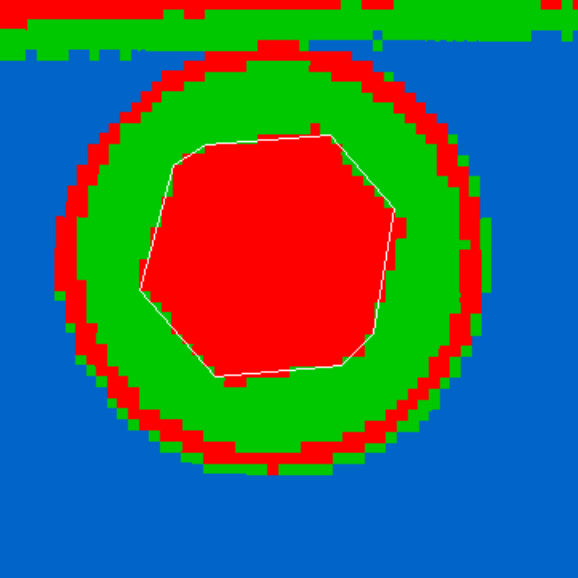

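{"method": "step_arm", "body": {"series": [[0.6,-0.868,0.3,0.5,0.13],[0.45,-0.868,0.5,0.5,0.13],[0.45,-0.868,0.722,0.5,0.13],[0.45,-0.868,0.722,0,0.13],[0.45,-0.868,0.722,0,0.13],[0.45,-0.868,0.722,0,0.13],[0.45,-0.868,0.722,0,0.13],[0.45,-0.868,0.722,0,0.13],[0.45,-0.868,0.722,0,0.13],[0.45,-0.868,0.722,0,0.13],[0.45,0,0,0,0],[0.45,0,0,0,0]]}}

```text
time: 6.0
tool_pos: [0.4476, 0.19, 0.2606]
tool_rot: [-3.142, 0.001, -3.032]
contact_force: [0.4, -0.8, -0.5]
opening: 0.0415
```

```bash
cat > meas.py <<'E'
from h import *
np.set_printoptions(precision=4,suppress=True)
import sys
def med(tag,n=3,cam='wrist'):
    D=[grab(cam,tag) for i in range(n)]
    d=dict(D[-1]); Z=np.stack([x['range_z'] for x in D]); d['range_z']=np.median(Z,0); np.savez(f'pics/{tag}.npz',**d); return d
E
python3 - <<'E'
from meas import *
d=med('w3'); P=pts(d)
m=((P[...,2]>.158)&(P[...,2]<.195)&(abs(P[...,0]-.447)<.08)&(abs(P[...,1]-.19)<.04)).astype('uint8')
n,l,s,c=cv2.connectedComponentsWithStats(m)
for i in range(1,n):
    if s[i,4]<60: continue
    q=P[l==i]; t=q[q[:,2]>np.median(q[:,2])-.004]; print(s[i],q.mean(0),np.percentile(q[:,2],[50,90]),cv2.minAreaRect((t[:,:2]*1000).astype('float32')))
s=sensors.observe(); print(s['time'],s['tool_pos'],s['tool_rot'])
E
```

```text
[ 247  126   28  136 3379] [0.4425 0.1912 0.1765] [0.177  0.1778] ((446.7510070800781, 191.7542724609375), (99.058349609375, 18.120399475097656), 7.372701644897461)
6.15 [0.4483 0.1892 0.2602] [-3.1415  0.0004 -3.0343]
```

View pics/w3.png

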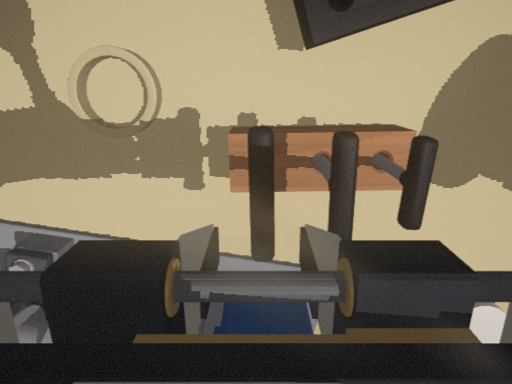

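The wrist view shows our bar at (262,194). It measures 99 x 18 mm with its top at z = 0.177, longer than its neighbours at (343,185) and (417,183), so it is the 14 mm key. Grasping it now.

{"method": "step_arm", "body": {"series": [[0.45,-0.06,0.1,-0.9,0.25],[0.45,0,0,-0.9,0],[0.45,0,0,-0.9,0],[0.45,0,0,-0.7,0],[0.45,0,0,-0.48,0],[0.1,0,0,0,0],[0.1,0,0,0,0],[0.1,0,0,0,0],[0.1,0,0,0,0]], "squeeze": 25}}

```text
time: 7.05
tool_pos: [0.4467, 0.1921, 0.164]
tool_rot: [-3.142, 0.002, -3.013]
contact_force: [0.8, -1.3, 1.3]
opening: 0.018
```

{"method": "step_arm", "body": {"series": [[0.1,0,0,0.55,0],[0.1,0,0,0.55,0],[0.1,0,0,0.54,0],[0.1,0,0,0,0],[0.1,0,0,0,0]]}}

```text
time: 7.55
tool_pos: [0.4459, 0.1922, 0.2041]
tool_rot: [3.141, 0.0, -3.013]
contact_force: [-0.3, -0.3, -3.6]
opening: 0.0181
```

{"method": "step_arm", "body": {"series": [[0.1,-0.389,-0.05,-0.012,0],[0.1,-0.389,-0.05,-0.04,0],[0.1,-0.385,-0.05,-0.064,0],[0.1,-0.377,-0.049,-0.088,0]], "squeeze": 15}}

```text
time: 7.95
tool_pos: [0.4066, 0.187, 0.1989]
tool_rot: [-3.142, 0.0, -3.013]
contact_force: [2.1, -0.7, -1.9]
opening: 0.0179
```

Run:
```python
from meas import *
d=med('s4',1,'side'); crop(d,190,180,310,330,'c4',4)
```

```text
(no output)
```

View pics/c4.png

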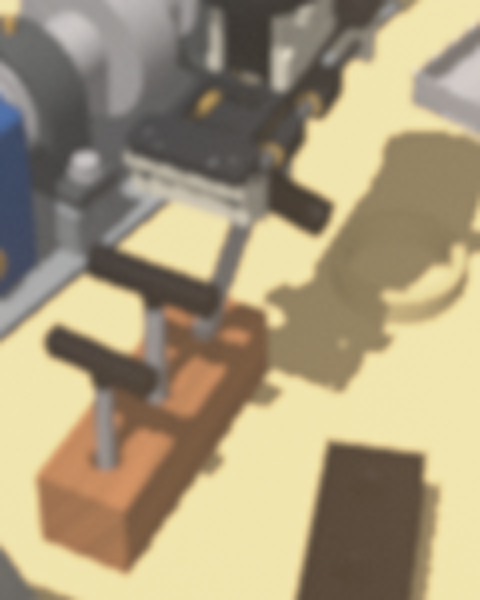

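The key is pivoting in the grip as planned: the shank leans, with its tip at crop (205,330) still in the hole. I continue the arc.

{"method": "step_arm", "body": {"series": [[0.1,-0.373,-0.048,-0.116,0],[0.1,-0.365,-0.047,-0.136,0],[0.1,-0.353,-0.046,-0.164,0],[0.1,-0.345,-0.045,-0.184,0],[0.1,0,0,0,0]]}}

```text
time: 8.5
tool_pos: [0.37, 0.1823, 0.1834]
tool_rot: [-3.141, -0.002, -3.013]
contact_force: [0.8, -0.1, -2.3]
opening: 0.018
```

{"method": "step_arm", "body": {"series": [[0.1,0,0,0,0],[0.1,0,0,0.5,0],[0.1,0,0,0.8,0],[0.1,0.4,0,0.8,0],[0.1,0.4,0,0.8,0],[0.1,0,0,0,0],[0.1,0,0,0,0]], "squeeze": 45}}

```text
time: 9.2
tool_pos: [0.3912, 0.1826, 0.2559]
tool_rot: [3.141, -0.001, -3.014]
contact_force: [-0.9, -0.3, -3.9]
opening: 0.0175
```

Run:
```python
from meas import *
d=med('s5',1,'side'); crop(d,190,140,310,330,'c5',3)
d=med('w5',3); P=pts(d)
s=sensors.observe(); print(s['time'],s['tool_pos'],s['tool_rot'],s['contact_force'])
```

```text
9.4 [0.3908 0.1825 0.2555] [-3.1414 -0.0025 -3.0132] [ 0.3347 -0.2234 -2.8145]
```

View pics/c5.png

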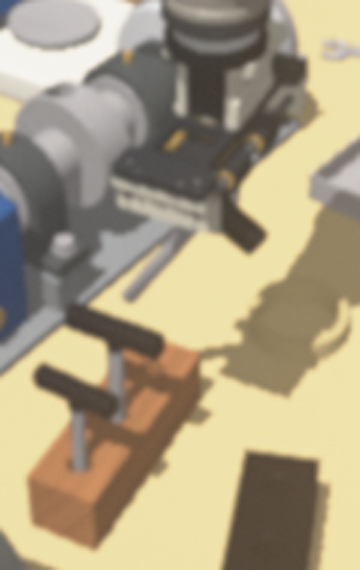

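View pics/w5.png

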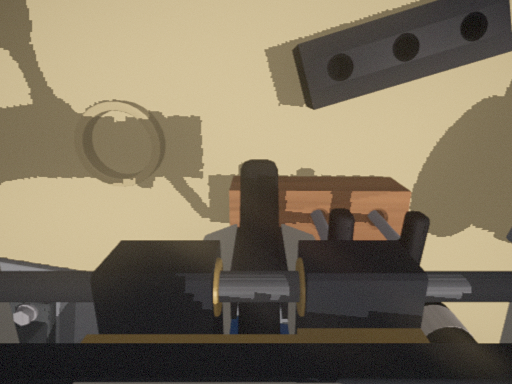

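```bash
cat > tilt.py <<'E'
from meas import *
def bar_pts(d,tp,box=(235,290,150,245)):
    P=pts(d); u0,u1,v0,v1=box
    m=np.zeros(P.shape[:2],bool); m[v0:v1,u0:u1]=True
    m&=(d['pixels'].max(-1)<70)&(P[...,2]>tp[2]-.06)&(P[...,2]<tp[2]+.03)&(np.linalg.norm(P[...,:2]-tp[:2],axis=-1)<.07)
    return P[m]
def plane(q):
    c=np.median(q,0)
    for k in range(6):
        n=np.linalg.svd(q-c,full_matrices=False)[2][2]; n*=np.sign(n[2])
        r=(q-c)@n; s=max(1.5*np.median(abs(r)),.0008); q=q[abs(r)<2*s]; c=q.mean(0)
    return n,c,len(q)
def shank(tag,tp,rad=.17):
    d=load(tag); P=pts(d); rel=P-tp
    return d,P
E
python3 - <<'E'
from tilt import *
s=sensors.observe(); tp=s['tool_pos']
d=load('w5'); q=bar_pts(d,tp); n,c,k=plane(q); print('bar top n',n,c,k,np.degrees(np.arccos(n[2])),np.degrees(np.arctan2(n[1],n[0])))
# side: shank points: grey, in band
d=load('s5'); P=pts(d); yaw=s['tool_rot'][2]+np.pi; ax=np.array([np.cos(yaw),np.sin(yaw),0]); ay=np.array([-ax[1],ax[0],0])
R=P-tp; a=R@ax; b=R@ay
m=(abs(b)<.016)&(R[...,2]<-.035)&(R[...,2]>-.15)&(a>-.02)&(a<.12)
q=P[m]; print(m.sum()); 
mm=q.mean(0); print(mm); 
u=np.linalg.svd(q-mm,full_matrices=False)[2][0]; u*=np.sign(u[2]); print('axis',u,np.degrees(np.arccos(u[2])), 'end',q[np.argmin(q[:,2])], np.percentile(q[:,2],[1,99]))
ys,xs=np.where(m); print(xs.min(),xs.max(),ys.min(),ys.max())
E
```

```text
bar top n [-0.5185 -0.0655  0.8526] [0.3643 0.1801 0.2536] 2561 31.506123552482368 -172.80004609375973
162
[0.4427 0.1934 0.1769]
axis [-0.5212 -0.06    0.8513] 31.641756916871945 end [0.4637 0.1934 0.1289] [0.1293 0.2188]
230 253 217 240
```

Run:
```python
from tilt import *
tp=np.array([.3908,.1825,.2555]); yaw=-3.0132+np.pi
n=np.array([-.5185,-.0655,.8526]); c=np.array([.3643,.1801,.2536])
g=tp+[0,0,.002]
print('grasp pt height wrt bar centre along n',((g-(c-.012*n))@n))
ax=np.array([np.cos(yaw),np.sin(yaw),0]); ay=np.array([-ax[1],ax[0],0])
e=np.cross(ay,n); e/=np.linalg.norm(e); print('e',e)
# bar end: extent of bar-top points along e relative to g
d=load('w5'); q=bar_pts(d,tp); q=q[abs((q-c)@n)<.002]; t=(q-g)@e; print('bar end along e',np.percentile(t,[0.2,1,3]), 'lateral', np.percentile((q-g)@ay,[2,98]))
# shank line offset
d=load('s5'); P=pts(d); R=P-tp
m=(abs(R@ay)<.016)&(R[...,2]<-.04)&(R[...,2]>-.15)&(R@ax>-.02)&(R@ax<.12); q=P[m]-g
C=d['pose'][:3,3]-g; 
print('shank surf: along e',np.median(q@e),'ay',np.median(q@ay),'along n min',np.percentile(q@n,[0,1,3]),'cam dir',C@e,C@ay,C@n)
print(np.percentile(q@e,[5,95]),np.percentile(q@ay,[5,95]))
```

```text
grasp pt height wrt bar centre along n 0.0014284011200000318
e [0.8456 0.1092 0.5226]
bar end along e [-0.0461 -0.0455 -0.0434] lateral [-0.0065  0.0086]
shank surf: along e 0.003055724576056608 ay 0.004505512836573079 along n min [-0.1499 -0.1488 -0.148 ] cam dir 0.042511012586659236 0.813484028223973 0.8160910977565919
[-0.0034  0.0094] [0.0001 0.0075]
```

{"method": "step_arm", "body": {"series": [[0.1,0,-0.72,0.73,-0.285],[0.1,0,-0.8,0.73,-0.285],[0.1,0.776,-0.8,0.72,-0.285],[0.1,0.776,-0.8,0,-0.285],[0.1,0.776,-0.8,0,-0.285],[0.1,0.776,-0.8,0,-0.285],[0.1,0.776,-0.6,0,-0.285],[0.1,0.776,-0.4,0,-0.285],[0.1,0.776,0,0,-0.285],[0.1,0.776,0,0,-0.285],[0.1,0.776,0,0,-0.285],[0.1,0.776,0,0,-0.285]]}}

```text
time: 10.6
tool_pos: [0.5861, 0.0397, 0.31]
tool_rot: [-3.142, -0.002, 2.995]
contact_force: [-0.4, -0.0, -2.8]
opening: 0.018
```

{"method": "step_arm", "body": {"series": [[0.1,0,0,0,0],[0.1,0,0,0,0]]}}

```text
time: 10.8
tool_pos: [0.5851, 0.0397, 0.3099]
tool_rot: [-3.141, -0.003, 2.997]
contact_force: [0.1, -0.3, -2.7]
opening: 0.0178
```

Run:
```python
from tilt import *
d=med('s6',2,'side'); crop(d,190,90,330,260,'c6',4)
d=med('t6',2,'top'); crop(d,190,110,290,190,'c6t',6)
d=med('w6',2)
s=sensors.observe(); print(s['time'],s['tool_pos'],s['tool_rot'],s['contact_force'],s['opening'])
tp=s['tool_pos']; q=bar_pts(d,tp,(225,300,150,245)); n,c,k=plane(q); print('bar top n',n,c,k,np.degrees(np.arccos(n[2])),np.degrees(np.arctan2(-n[1],-n[0])))
```

```text
11.1 [0.5853 0.0397 0.3115] [3.1415 0.0004 2.9964] [ 0.1232 -0.103  -2.3839] 0.017593499293211037
bar top n [-0.5183  0.0764  0.8518] [0.5579 0.0446 0.309 ] 2709 31.597389508549046 -8.3854401344594
```

View pics/c6.png

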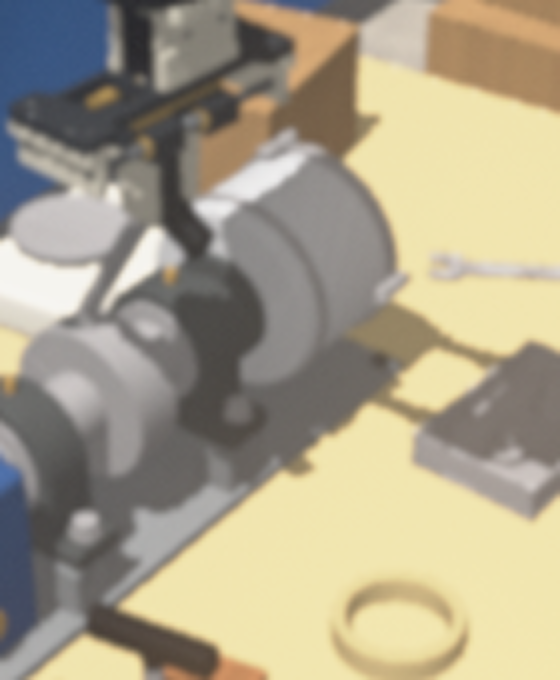

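View pics/c6t.png

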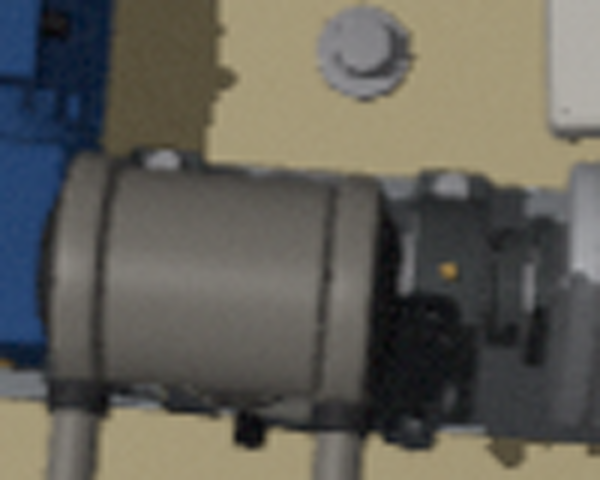

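Run:
```python
from tilt import *
d=load('s6'); P=pts(d)
s=sensors.observe(); g=s['tool_pos']+[0,0,.002]; g[2]-=.001
th=np.radians(31.5); az=np.radians(-8.35)
n=np.array([-np.sin(th)*np.cos(az),-np.sin(th)*np.sin(az),np.cos(th)]); ay=np.array([-np.sin(az),np.cos(az),0]); e=np.cross(ay,n)
q=P-g; A=q@e;B=q@ay;N=q@n
m=(abs(A)<.014)&(abs(B)<.014)&(N<-.04)&(N>-.16)
print(m.sum(),np.percentile(N[m],[0,1,3]),np.median(A[m]),np.median(B[m]))
for a in range(-155,-40,10):
    k=m&(N*1000>a)&(N*1000<=a+10)
    if k.sum(): print(a,k.sum(),np.percentile(A[k],[3,50,97])*1000,np.percentile(B[k],[3,50,97])*1000)
ys,xs=np.where(m&(N<-.14)); print(xs,ys)
```

```text
156 [-0.1593 -0.1577 -0.1561] -0.0012358481602869472 0.004002742859704764
-155 12 [-13.8171  -6.7865   5.2904] [-10.5535   0.0139   6.5499]
-145 13 [-5.3508 -0.6995  8.1973] [1.3688 4.6343 7.5218]
-135 12 [-5.3497 -1.0921  6.2841] [-3.3741  3.1661  7.7427]
-125 12 [-4.9758 -0.6681  7.3151] [-4.9618  3.7282  6.432 ]
-115 11 [-5.0319  0.1737  8.4063] [-0.2991  3.5833  6.0994]
-105 12 [-5.5041 -1.129   6.6132] [-2.1285  4.8207  6.5193]
-95 14 [-5.4128 -1.2823  6.6047] [-3.5828  4.118   8.2175]
-85 13 [-5.2079  1.3106  9.1572] [-4.5647  3.9201  7.4276]
-75 15 [-4.7631 -1.055   6.7832] [-4.1112  4.3902  7.3624]
-65 13 [-4.9058 -1.5534  7.5528] [-0.0243  4.0401  6.7976]
-55 14 [-5.1441 -0.2073  7.9746] [-2.8388  4.1325  6.5826]
-45 8 [-4.1606 -0.0466  7.3607] [-3.1619  4.0449  5.8997]
[209 209 210 209 210 211 214 209 210 211 212 213 214 215 215 214 215 216
 213 214 209 210 211 212] [165 166 166 167 167 167 167 168 168 168 168 168 168 168 169 170 170 170
 171 171 172 172 172 172]
```

{"method": "step_arm", "body": {"series": [[0.1,0.144,-0.008,-0.255,0],[0.1,0.144,-0.008,-0.255,0],[0.1,0.143,-0.009,-0.256,0],[0.1,0,0,0,0]]}}

```text
time: 11.5
tool_pos: [0.5964, 0.0389, 0.2902]
tool_rot: [-3.141, -0.003, 2.996]
contact_force: [-0.1, -0.1, -3.1]
opening: 0.0178
```

{"method": "step_arm", "body": {"series": [[0.1,0.059,-0.003,-0.104,0],[0.1,0.059,-0.003,-0.104,0],[0.1,0,0,0,0]]}}

```text
time: 11.8
tool_pos: [0.5995, 0.0388, 0.2864]
tool_rot: [3.142, -0.0, 2.996]
contact_force: [-0.8, -0.6, -3.2]
opening: 0.0179
```

{"method": "step_arm", "body": {"series": [[0.1,0.059,-0.003,-0.104,0],[0.1,0,0,0,0]]}}

```text
time: 12.0
tool_pos: [0.601, 0.0388, 0.2839]
tool_rot: [3.142, -0.0, 2.996]
contact_force: [-0.1, -1.0, -3.9]
opening: 0.0178
```

{"method": "step_arm", "body": {"series": [[0.1,0.059,-0.003,-0.104,0],[0.1,0,0,0,0]]}}

```text
time: 12.2
tool_pos: [0.6024, 0.0387, 0.2813]
tool_rot: [3.141, -0.0, 2.996]
contact_force: [-0.6, -0.1, -3.3]
opening: 0.0179
```

{"method": "step_arm", "body": {"series": [[0.1,0.059,-0.003,-0.104,0],[0.1,0,0,0,0]]}}

```text
time: 12.4
tool_pos: [0.6038, 0.0386, 0.2785]
tool_rot: [3.141, -0.001, 2.996]
contact_force: [-0.2, 0.3, -1.8]
opening: 0.018
```

{"method": "step_arm", "body": {"series": [[0.1,0.059,-0.003,-0.104,0],[0.1,0,0,0,0]]}}

```text
time: 12.6
tool_pos: [0.6053, 0.0386, 0.2762]
tool_rot: [3.141, -0.0, 2.996]
contact_force: [-0.3, 0.7, -2.7]
opening: 0.0179
```

{"method": "step_arm", "body": {"series": [[0.1,0.059,-0.003,-0.104,0],[0.1,0,0,0,0]]}}

```text
time: 12.8
tool_pos: [0.6059, 0.0387, 0.2759]
tool_rot: [3.142, -0.0, 2.996]
contact_force: [-9.8, 0.4, 10.0]
opening: 0.0175
```

{"method": "step_arm", "body": {"series": [[0.1,0,0.12,0,0],[0.1,0,0,0,0]]}}

```text
time: 13.0
tool_pos: [0.6059, 0.0405, 0.2758]
tool_rot: [-3.139, 0.0, 2.995]
contact_force: [-9.3, -2.9, 8.8]
opening: 0.0178
```

{"method": "step_arm", "body": {"series": [[0.1,0,-0.24,0,0],[0.1,0,0,0,0]]}}

```text
time: 13.2
tool_pos: [0.6058, 0.0367, 0.276]
tool_rot: [3.139, -0.0, 2.997]
contact_force: [-8.8, 5.3, 9.2]
opening: 0.0176
```

{"method": "step_arm", "body": {"series": [[0.1,0,0.12,0,0],[0.1,0,0,0,0]]}}

```text
time: 13.4
tool_pos: [0.6058, 0.0386, 0.2759]
tool_rot: [-3.141, 0.0, 2.997]
contact_force: [-8.8, 0.7, 10.3]
opening: 0.0176
```

Contact came about 10 mm past the mouth, and sideways wiggles were resisted (−3 to +5 N), so the key looks seated. I now line the handle up with the socket axis under a light grip and start turning.

{"method": "step_arm", "body": {"series": [[0.2,0.066,-0.144,0.028,0],[0.2,0.066,-0.144,0.028,0],[0.2,0,0,0,0],[0.2,0,0,0,0]], "squeeze": 12}}

```text
time: 13.8
tool_pos: [0.6103, 0.0313, 0.2762]
tool_rot: [3.141, 0.001, 2.996]
contact_force: [-4.3, 2.6, 6.2]
opening: 0.0184
```

Run:
```python
from tilt import *
d=med('w7',2)
s=sensors.observe(); print(s['time'],s['tool_pos'],s['tool_rot'],s['contact_force'],s['torque'],s['opening'])
tp=s['tool_pos']; q=bar_pts(d,tp,(225,300,150,245)); n,c,k=plane(q); print('bar top n',n,c,k,np.degrees(np.arccos(n[2])),np.degrees(np.arctan2(-n[1],-n[0])))
```

```text
13.9 [0.6103 0.0314 0.2762] [3.1406 0.0012 2.9963] [-3.5527  2.1023  6.277 ] [0.6428 0.5274 0.1378] 0.018320756061328814
bar top n [-0.5848  0.0472  0.8098] [0.5806 0.0359 0.274 ] 3051 35.92556357115659 -4.61807384143516
```

{"method": "step_arm", "body": {"series": [[0.24,-0.25,0.04,-0.1,0],[0.24,-0.25,0.04,-0.1,0],[0.1,0,0,0,0.3],[0.1,0,0,0,0],[0.1,0,0,0,0]], "squeeze": 20}}

```text
time: 14.4
tool_pos: [0.5974, 0.0335, 0.2699]
tool_rot: [3.141, -0.001, 3.021]
contact_force: [-1.5, 1.8, -1.1]
opening: 0.0183
```

{"method": "step_arm", "body": {"series": [[0.1,0.16,-0.03,0.08,0],[0.1,0.16,-0.03,0.08,0],[0.1,0.16,-0.03,0.08,0],[0.1,0,0,0,0]]}}

```text
time: 14.8
tool_pos: [0.6103, 0.0311, 0.2768]
tool_rot: [3.141, 0.001, 3.02]
contact_force: [-3.8, 3.1, 4.7]
opening: 0.018
```

```bash
cat > barn.py <<'E'
from tilt import *
import sys
d=med(sys.argv[1],2)
s=sensors.observe(); print(s['time'],s['tool_pos'],s['tool_rot'],s['contact_force'],s['torque'],s['opening'])
tp=s['tool_pos']; q=bar_pts(d,tp,(215,310,140,245)); n,c,k=plane(q)
S=np.array([.6791,.0275,.1577]); N=np.array([-.4962,.0287,.8677])
print('bar top n',n,c,k,'lean',np.degrees(np.arccos(n[2])),'az',np.degrees(np.arctan2(-n[1],-n[0])),'ang to N',np.degrees(np.arccos(n@N)),'tip depth',(c-S)@n-.162)
E
python3 barn.py w8
```

```text
14.9 [0.6099 0.0311 0.2766] [3.1413 0.0009 3.0203] [-3.8109  2.4626  2.9445] [0.9162 0.445  0.2021] 0.018135854262448396
bar top n [-0.5841  0.0372  0.8108] [0.5803 0.035  0.274 ] 3059 lean 35.82299739214085 az -3.644523213066488 ang to N 6.036976304697921 tip depth -0.009701685007227318
```

Run:
```python
from tilt import *
for tag,tp in (('w6',[.5853,.0397,.3115]),('w7',[.6103,.0314,.2762]),('w8',[.6099,.0311,.2766])):
    tp=np.array(tp); d=load(tag); q=bar_pts(d,tp,(215,310,130,245)); n,c,k=plane(q); g=tp+[0,0,.002]
    ay=np.cross([0,0,1],n); ay/=-np.linalg.norm(ay); ay*=np.sign(ay[1]); e=np.cross(ay,n)
    q=q[abs((q-c)@n)<.002]; print(tag,'end e',np.percentile((q-g)@e,[.2,1,3]),'g height over bar centre',(g-c)@n+.012, 'lat',np.percentile((q-g)@ay,[3,97]))
    end=np.percentile((q-g)@e,1); ctr=g+e*(end+.0455+.0015)+n*(-((g-c)@n+.012)); tip=ctr-.15*n
    print('centre',ctr,'tip',tip)
d=med('s8',2,'side'); crop(d,190,110,290,210,'c8',6)
```

```text
w6 end e [-0.0468 -0.0461 -0.0448] g height over bar centre 0.0012483486614943019 lat [-0.0065  0.0081]
centre [0.5867 0.0395 0.3129] tip [0.6645 0.028  0.1852]
w7 end e [-0.0532 -0.0508 -0.0488] g height over bar centre -0.0022020718989552972 lat [-0.0053  0.0097]
centre [0.6059 0.0317 0.2778] tip [0.6938 0.0249 0.1563]
w8 end e [-0.0532 -0.0509 -0.0485] g height over bar centre -0.001715471937804157 lat [-0.0053  0.0095]
centre [0.6057 0.0314 0.2777] tip [0.6934 0.0258 0.1561]
```

View pics/c8.png

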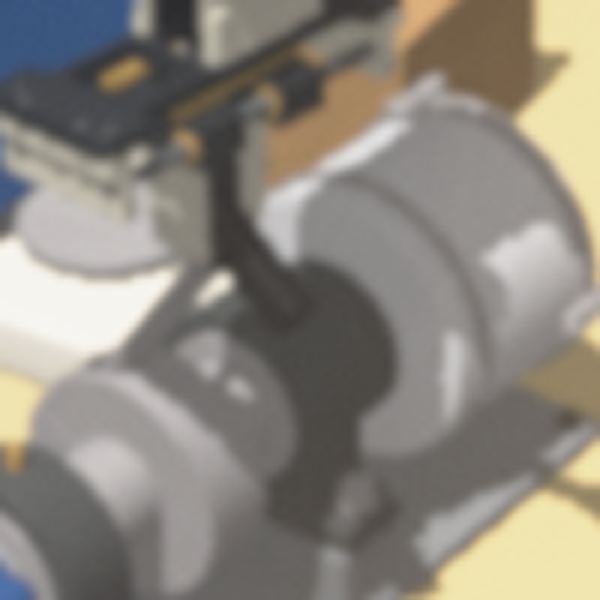

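View pics/w8.png

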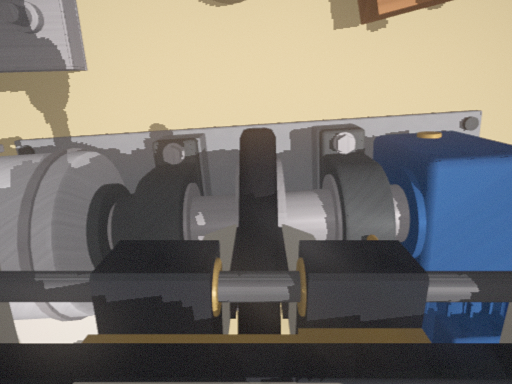

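Run:
```python
from tilt import *
for tag in ('w6','w8'):
    d=load(tag); P=pts(d)
    for v in range(125,345,10):
        row=P[v-2:v+3,245:275].reshape(-1,3); ok=row[:,2]>.2; 
        if ok.sum()>20: print(tag,v,ok.sum(),np.median(row[ok],0), row[ok].std(0))
```

```text
w6 165 150 [0.5426 0.0474 0.2995] [0.0017 0.004  0.0063]
w6 175 150 [0.5467 0.0467 0.3022] [0.0008 0.004  0.0007]
w6 185 150 [0.5507 0.0461 0.3047] [0.0009 0.0039 0.0007]
w6 195 150 [0.5546 0.0457 0.3071] [0.0028 0.0039 0.0085]
w6 205 150 [0.5586 0.0451 0.3096] [0.0023 0.0038 0.0059]
w6 215 150 [0.5625 0.0444 0.3119] [0.0008 0.0038 0.0007]
w6 225 150 [0.5662 0.0438 0.3144] [0.0008 0.0038 0.0006]
w6 235 150 [0.5699 0.0432 0.3166] [0.0027 0.0038 0.0056]
w6 245 150 [0.5736 0.0427 0.3189] [0.0008 0.0037 0.0006]
w6 255 150 [0.5772 0.0422 0.3211] [0.0029 0.0037 0.0054]
w6 265 150 [0.5808 0.0418 0.3234] [0.0052 0.0038 0.0091]
w6 275 150 [0.5541 0.0454 0.3755] [0.0004 0.0022 0.0006]
w6 285 150 [0.5556 0.0453 0.3778] [0.002  0.0022 0.0031]
w6 295 150 [0.5581 0.045  0.3785] [0.003  0.0022 0.0043]
w6 305 150 [0.5945 0.0396 0.3318] [0.005  0.0037 0.0069]
w6 315 150 [0.598  0.0391 0.3339] [0.0008 0.0036 0.0005]
w6 325 150 [0.6011 0.0386 0.3359] [0.0008 0.0035 0.0005]
w6 335 150 [0.563  0.0435 0.3871] [0.0171 0.0034 0.0208]
w8 135 148 [0.5548 0.0392 0.2556] [0.0015 0.0041 0.0095]
w8 145 150 [0.559
[... 422 characters left out ...]
7 0.0038 0.0007]
w8 225 150 [0.5902 0.0349 0.2813] [0.0007 0.0038 0.0006]
w8 235 150 [0.5937 0.0347 0.284 ] [0.0044 0.0037 0.0094]
w8 245 150 [0.5973 0.034  0.2864] [0.0027 0.0037 0.0054]
w8 255 150 [0.6007 0.0337 0.2889] [0.003  0.0037 0.0053]
w8 265 150 [0.6041 0.0332 0.2913] [0.0007 0.0036 0.0006]
w8 275 150 [0.5788 0.0362 0.3407] [0.0027 0.0022 0.0044]
w8 285 150 [0.5803 0.036  0.3429] [0.0005 0.0022 0.0005]
w8 295 150 [0.5827 0.0357 0.3438] [0.0021 0.0022 0.003 ]
w8 305 150 [0.6168 0.0315 0.3007] [0.0007 0.0035 0.0005]
w8 315 150 [0.6199 0.0312 0.3029] [0.0007 0.0035 0.0005]
w8 325 150 [0.6229 0.031  0.305 ] [0.0053 0.0035 0.0065]
w8 335 150 [0.5879 0.0344 0.3522] [0.0155 0.003  0.0188]
```

Run:
```python
from tilt import *
for tag,g,n in (('s6',[.5853,.0397,.3125],[-.5183,.0764,.8518]),('s8',[.6099,.0311,.2786],[-.5841,.0372,.8108])):
    g=np.array(g); n=np.array(n); n/=np.linalg.norm(n)
    d=load(tag); P=pts(d); ay=np.cross(n,[0,0,1]); ay/=np.linalg.norm(ay); ay*=np.sign(ay[1]); e=np.cross(ay,n)
    q=P-g; A=q@e;B=q@ay;N=q@n
    m=(abs(A)<.02)&(abs(B)<.016)&(N<-.03)&(N>-.16)
    for a in range(-155,-30,10):
        k=m&(N*1000>a)&(N*1000<=a+10)
        if k.sum(): print(tag,a,k.sum(),'A',(np.percentile(A[k],[5,50,95])*1000).round(1),'B',(np.percentile(B[k],[5,50,95])*1000).round(1))
    # image row where shank ends
    ys,xs=np.where(m); print(xs.min(),xs.max(),ys.min(),ys.max())
```

```text
s6 -155 31 A [-19.4 -14.7   1.9] B [-11.7   1.8  14.9]
s6 -145 13 A [-5.4 -0.9  7.4] B [1.4 4.6 7.1]
s6 -135 12 A [-5.4 -1.3  5.4] B [-2.7  3.2  7.7]
s6 -125 12 A [-5.1 -0.9  6.4] B [-4.8  3.7  6.4]
s6 -115 11 A [-5.1 -0.   7.7] B [-0.   3.6  5.9]
s6 -105 12 A [-5.6 -1.3  5.9] B [-1.7  4.8  6.5]
s6 -95 14 A [-5.4 -1.4  6.1] B [-2.1  4.1  7.8]
s6 -85 13 A [-5.1  1.2  8.6] B [-3.6  3.9  7.3]
s6 -75 15 A [-4.9 -1.2  6.2] B [-3.8  4.4  7.3]
s6 -65 13 A [-4.9 -1.7  7.1] B [1.  4.  6.5]
s6 -55 14 A [-5.2 -0.3  7.4] B [-2.3  4.1  6.5]
s6 -45 12 A [-5.  -1.7  6.7] B [-1.4  4.   5.5]
s6 -35 8 A [-5.4 -0.9  5.2] B [1.8 5.2 7.1]
209 226 144 175
s8 -145 9 A [-2.4 -0.3  1.8] B [-9.  -3.9  8.4]
s8 -135 7 A [-10.4  -6.5  -1.5] B [-8.   5.6 14.7]
s8 -125 10 A [-18.6 -12.6  -7.5] B [-4.5  5.9 13.9]
s8 -115 13 A [-19.3 -15.9  -7.6] B [-4.3  5.3 10.3]
s8 -105 11 A [-19.4 -13.   -8.2] B [1.3 4.8 7.4]
s8 -95 11 A [-19.2 -15.1  -6.7] B [3.  5.  8.1]
s8 -85 11 A [-18.5 -13.7  -7.5] B [2.7 6.  7.6]
s8 -75 10 A [-18.2 -14.2  -9.2] B [4.1 5.1 7. ]
s8 -65 10 A [-18.8 -13.   -7.3] B [2.4 4.6 7. ]
s8 -55 8 A [-18.6 -12.7  -7.4] B [3.4 5.  7. ]
s8 -45 15 A [-19.4 -16.2  -9.4] B [1.2 5.1 7.6]
s8 -35 3 A [-16.  -10.5  -8.9] B [5.5 5.6 5.7]
201 223 154 172
```

{"method": "step_arm", "body": {"series": [[0.28,0,0,0,0.2],[0.28,-0.22,0.02,-0.15,0.25],[0.28,-0.22,0.02,-0.15,0.24],[0.05,0,0,0,0],[0.05,0,0,0,0],[0.05,0,0,0,0]], "squeeze": 50}}

```text
time: 15.6
tool_pos: [0.5983, 0.0322, 0.2684]
tool_rot: [3.141, -0.001, 3.075]
contact_force: [-1.3, 1.9, -1.5]
opening: 0.0179
```

{"method": "step_arm", "body": {"series": [[0.05,0.12,-0.01,0.068,0],[0.05,0.12,-0.01,0.068,0],[0.05,0,0,0,0]]}}

```text
time: 15.9
tool_pos: [0.6038, 0.0319, 0.2716]
tool_rot: [3.141, -0.004, 3.076]
contact_force: [-4.4, 2.5, -1.2]
opening: 0.0176
```

```bash
python3 barn.py w9
```

```text
16.0 [0.6037 0.0319 0.2715] [ 3.141  -0.0037  3.0756] [-4.194   1.8434 -0.8761] [0.6595 1.0968 0.0192] 0.01775992952632173
bar top n [-0.6254  0.0339  0.7795] [0.5754 0.0345 0.2703] 2821 lean 38.782037252346235 az -3.104424349834399 ang to N 8.98877527550549 tip depth -0.009139108126889367
```

{"method": "step_arm", "body": {"series": [[0.05,0.18,-0.01,0.14,0],[0.05,0.19,-0.01,0.13,0],[0.05,0.19,-0.01,0.13,0],[0.05,0.19,-0.01,0.12,0],[0.05,0,0,0,0]]}}

```text
time: 16.5
tool_pos: [0.6241, 0.0304, 0.285]
tool_rot: [3.141, 0.0, 3.075]
contact_force: [-1.6, 2.7, -6.7]
opening: 0.0177
```

```bash
python3 barn.py w10
```

```text
16.6 [0.6238 0.0304 0.2851] [3.1415 0.0009 3.0754] [-0.1772  1.7258 -6.5775] [0.584  0.3324 0.0236] 0.01757164683229811
bar top n [-0.4935  0.0315  0.8692] [0.5905 0.0335 0.2862] 3502 lean 29.639097122168057 az -3.6482671960193342 ang to N 0.49778127071991135 tip depth -0.006419917026901173
```

{"method": "step_arm", "body": {"series": [[0.05,0.04,0,-0.07,0],[0.05,0.04,0,-0.07,0],[0.05,0,0,0,0]]}}

```text
time: 16.9
tool_pos: [0.6254, 0.0305, 0.2822]
tool_rot: [3.142, 0.001, 3.075]
contact_force: [-3.7, 1.9, -0.2]
opening: 0.018
```

{"method": "step_arm", "body": {"series": [[0.05,0.04,0,-0.07,0],[0.05,0,0,0,0]]}}

```text
time: 17.1
tool_pos: [0.626, 0.0305, 0.2818]
tool_rot: [-3.142, 0.001, 3.075]
contact_force: [-7.9, 1.9, 7.1]
opening: 0.0178
```

```bash
python3 barn.py w11
```

```text
17.2 [0.626  0.0305 0.2818] [-3.1415  0.0013  3.0754] [-8.3082  1.5528  6.3332] [0.4941 1.6181 0.0052] 0.01758106147478822
bar top n [-0.4919  0.0299  0.8701] [0.5925 0.0335 0.2831] 3476 lean 29.525203564358524 az -3.4785157889279783 ang to N 0.5266052696733183 tip depth -0.010147262482866959
```

Now aligned to 0.5°, with the tip at -10.1 mm, bottomed. The grasp sits about 16 mm off the bar's centre, so I turn clockwise along that arc under a moderate grip.

{"method": "step_arm", "body": {"series": [[0.05,-0.005,-0.041,-0.002,-0.94],[0.05,-0.005,-0.041,-0.002,-0.94],[0.05,-0.005,-0.041,-0.002,-0.94],[0.05,-0.005,-0.041,-0.002,-0.94],[0.05,0,0,0,0]], "squeeze": 22}}

```text
time: 17.7
tool_pos: [0.6271, 0.0272, 0.2818]
tool_rot: [3.138, 0.005, 2.775]
contact_force: [-2.2, 4.6, 6.9]
opening: 0.0194
```

```bash
cat > barn2.py <<'E'
from tilt import *
import sys
d=med(sys.argv[1],2)
s=sensors.observe(); print(s['time'],s['tool_pos'],s['tool_rot'],s['contact_force'],s['torque'],s['opening'])
tp=s['tool_pos']; P=pts(d); q=bar_pts(d,tp,(185,340,110,268)); n,c,k=plane(q)
S=np.array([.6791,.0275,.1577]); N=np.array([-.4962,.0287,.8677])
# twist: bar direction within plane
q2=q[abs((q-c)@n)<.002]; u=np.linalg.svd(q2-q2.mean(0),full_matrices=False)[2][0]; u*=np.sign(u[0]) if abs(u[0])>.3 else -np.sign(u[1])
E=np.array([.868,-.05,.4964]);E-=N*(E@N);E/=np.linalg.norm(E);Y=np.cross(N,E)
print('bar n',n,k,'ang to N',np.degrees(np.arccos(n@N)),'leanE,Y deg',np.degrees([n@E,n@Y]),'tip depth',(c-S)@n-.162,'bar dir',u,'phi cw',np.degrees(np.arctan2(-(u@Y),u@E)))
E
python3 barn2.py w12
```

```text
17.8 [0.627  0.0271 0.2817] [3.1387 0.0047 2.7771] [-1.9804  4.1247  5.7839] [1.2558 0.0265 0.3087] 0.019929207451589312
bar n [-0.477   0.0625  0.8767] 4269 ang to N 2.3294918342956423 leanE,Y deg [1.1144 1.9973] tip depth -0.01006209280332837 bar dir [ 0.8336 -0.2832  0.4742] phi cw 13.577471743422869
```

View pics/w12.png

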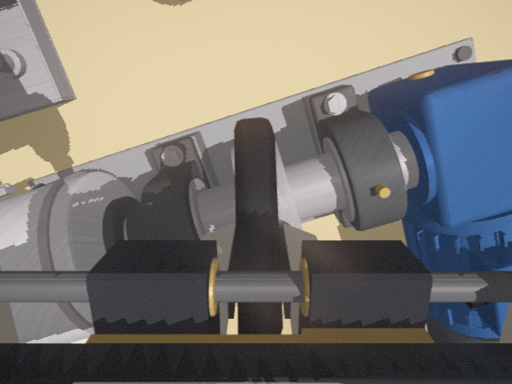

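{"method": "step_arm", "body": {"series": [[0.05,-0.014,-0.06,-0.008,-0.894],[0.05,-0.014,-0.06,-0.008,-0.894],[0.05,-0.014,-0.06,-0.008,-0.894],[0.05,-0.014,-0.06,-0.008,-0.894],[0.05,0,0,0,0]]}}

```text
time: 18.3
tool_pos: [0.6257, 0.0207, 0.2804]
tool_rot: [3.138, 0.004, 2.49]
contact_force: [-0.8, 4.4, 4.0]
opening: 0.0225
```

```bash
python3 barn2.py w13
```

```text
18.4 [0.6255 0.0207 0.2803] [3.1388 0.0032 2.492 ] [-0.9435  3.2872  6.4017] [ 1.0952 -0.3756  0.2987] 0.022311262255766687
bar n [-0.3595  0.2426  0.901 ] 5121 ang to N 14.713578710379695 leanE,Y deg [ 7.1211 12.6836] tip depth -0.01486109740243502 bar dir [ 0.7425 -0.5113  0.4328] phi cw 27.88636480979029
```

```bash
cat > ransac.py <<'E'
from tilt import *
def rplane(q,tol=.0007,it=1500,Nref=np.array([-.4962,.0287,.8677]),maxang=15):
    rng=np.random.default_rng(1); best=(0,)
    for _ in range(it):
        a=q[rng.choice(len(q),3,replace=False)]; n=np.cross(a[1]-a[0],a[2]-a[0]); L=np.linalg.norm(n)
        if L<1e-5: continue
        n/=L; n*=np.sign(n[2])
        if n@Nref<np.cos(np.radians(maxang)): continue
        k=(abs((q-a[0])@n)<tol).sum()
        if k>best[0]: best=(k,n,a[0])
    k,n,p=best; i=abs((q-p)@n)<tol*1.3; c=q[i].mean(0); n=np.linalg.svd(q[i]-c,full_matrices=False)[2][2]; n*=np.sign(n[2]); return n,c,i
E
sed -i 's/from tilt import \*/from ransac import */; s/n,c,k=plane(q)/n,c,ii=rplane(q); k=(ii.sum(),len(q)); q=q[ii]/; s/d=med(sys.argv\[1\],2)/d=load(sys.argv[1]) if len(sys.argv)>2 else med(sys.argv[1],2)/' barn2.py
python3 barn2.py w13 x; python3 barn2.py w12 x
```

```text
18.4 [0.6255 0.0207 0.2803] [3.1388 0.0032 2.492 ] [-0.9435  3.2872  6.4017] [ 1.0952 -0.3756  0.2987] 0.022311262255766687
bar n [-0.4625  0.0704  0.8838] (np.int64(3621), 6427) ang to N 3.2354409414564715 leanE,Y deg [2.0104 2.4946] tip depth -0.010032253209888403 bar dir [ 0.7483 -0.5036  0.4317] phi cw 27.372528445616823
18.4 [0.6255 0.0207 0.2803] [3.1388 0.0032 2.492 ] [-0.9435  3.2872  6.4017] [ 1.0952 -0.3756  0.2987] 0.022311262255766687
bar n [-0.4696  0.0779  0.8794] (np.int64(3505), 5559) ang to N 3.303415858587275 leanE,Y deg [1.5119 2.9022] tip depth -0.010021079640489955 bar dir [ 0.8341 -0.2873  0.4709] phi cw 13.81982878599689
```

View pics/w13.png

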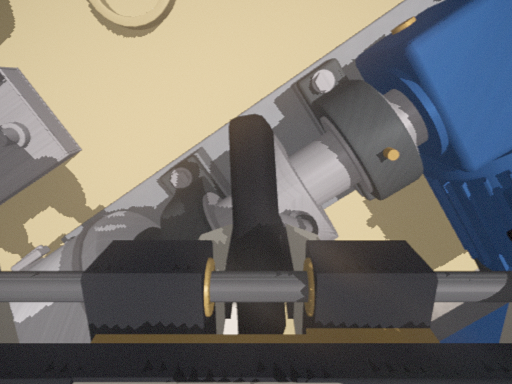

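{"method": "step_arm", "body": {"series": [[0.05,-0.037,-0.053,-0.021,-0.84],[0.05,-0.037,-0.053,-0.021,-0.84],[0.05,-0.037,-0.053,-0.021,-0.84],[0.05,-0.037,-0.053,-0.021,-0.84],[0.05,0,0,0,0]]}}

```text
time: 18.9
tool_pos: [0.6216, 0.0152, 0.2777]
tool_rot: [3.139, 0.002, 2.222]
contact_force: [-0.1, 3.7, 6.0]
opening: 0.0243
```

```bash
python3 barn2.py w14
```

```text
19.0 [0.6214 0.0152 0.2776] [3.1395 0.0016 2.2235] [-0.1269  3.0145  5.2282] [ 0.9839 -0.4153  0.2968] 0.024628574234909644
bar n [-0.4698  0.0427  0.8817] (np.int64(3871), 7688) ang to N 1.940093551910188 leanE,Y deg [1.6687 0.8865] tip depth -0.009965119037733255 bar dir [ 0.6084 -0.7081  0.3585] phi cw 42.216647983659236
```

{"method": "step_arm", "body": {"series": [[0.05,-0.036,-0.03,-0.02,-0.785],[0.05,-0.036,-0.03,-0.02,-0.785],[0.05,-0.036,-0.03,-0.02,-0.785],[0.05,-0.036,-0.03,-0.02,-0.785],[0.05,0,0,0,0]]}}

```text
time: 19.5
tool_pos: [0.6179, 0.0113, 0.2756]
tool_rot: [3.14, 0.003, 1.97]
contact_force: [0.1, 0.1, 5.4]
opening: 0.0252
```

```bash
python3 barn2.py w15
```

```text
19.6 [0.618  0.0111 0.2755] [3.1398 0.0031 1.9719] [-0.0205  0.8256  4.44  ] [ 0.0165 -0.6237  0.1011] 0.025177179293631252
bar n [-0.4548  0.0441  0.8895] (np.int64(4051), 8493) ang to N 2.8542533552153757 leanE,Y deg [2.6294 1.0171] tip depth -0.010070596765726803 bar dir [ 0.4428 -0.8553  0.2689] phi cw 55.945155152306
```

{"method": "step_arm", "body": {"series": [[0.05,-0.06,-0.016,-0.034,-0.736],[0.05,-0.06,-0.016,-0.034,-0.736],[0.05,-0.06,-0.016,-0.034,-0.736],[0.05,-0.06,-0.016,-0.034,-0.736],[0.05,0,0,0,0]]}}

```text
time: 20.1
tool_pos: [0.6114, 0.0098, 0.2718]
tool_rot: [3.14, 0.002, 1.735]
contact_force: [-0.8, 1.4, 4.5]
opening: 0.0256
```

```bash
python3 barn2.py w16
```

```text
20.2 [0.6115 0.0097 0.2719] [3.1404 0.0018 1.7365] [-0.6474  0.5411  5.4118] [ 0.2236 -0.2972  0.1825] 0.02607634080115415
bar n [-0.4513  0.0358  0.8917] (np.int64(4074), 9003) ang to N 2.9783201621954922 leanE,Y deg [2.8918 0.5551] tip depth -0.010212613526027814 bar dir [ 0.2149 -0.9654  0.1475] phi cw 72.0806802793056
```

{"method": "step_arm", "body": {"series": [[0.05,-0.06,-0.005,-0.034,-0.714],[0.05,-0.06,-0.005,-0.034,-0.714],[0.05,0,0,0,0]]}}

```text
time: 20.5
tool_pos: [0.6083, 0.0097, 0.2699]
tool_rot: [3.141, 0.001, 1.621]
contact_force: [-0.2, 1.4, 5.7]
opening: 0.0258
```

{"method": "step_arm", "body": {"series": [[0.05,-0.04,-0.002,-0.022,-0.714],[0.05,-0.04,-0.002,-0.022,-0.714],[0.05,0,0,0,0]]}}

```text
time: 20.8
tool_pos: [0.6061, 0.0101, 0.2687]
tool_rot: [3.142, 0.0, 1.508]
contact_force: [-1.2, 2.6, 4.7]
opening: 0.0262
```

```bash
python3 barn2.py w17
```

```text
20.9 [0.6062 0.01   0.2687] [3.1414 0.0005 1.5097] [-1.1705  1.616   4.9144] [ 0.4043 -0.0737  0.5671] 0.026710271603637023
bar n [-0.447   0.0317  0.894 ] (np.int64(3951), 9316) ang to N 3.229846848353297 leanE,Y deg [3.1807 0.3352] tip depth -0.010489833595580117 bar dir [ 0.0428 -0.9975  0.0568] phi cw 83.39402650318976
```

{"method": "step_arm", "body": {"series": [[0.05,-0.03,0,-0.015,-0.7],[0.05,-0.03,0,-0.015,-0.7],[0.05,0,0,0,0]], "squeeze": 35}}

```text
time: 21.2
tool_pos: [0.6048, 0.011, 0.2681]
tool_rot: [3.141, -0.001, 1.398]
contact_force: [-0.7, 5.4, 4.5]
opening: 0.0261
```

```bash
python3 barn2.py w18
```

```text
21.3 [0.6049 0.0109 0.2681] [ 3.141  -0.0008  1.3993] [-0.1973  4.8115  4.9615] [ 0.905  -0.1889  1.1863] 0.02645863985324504
bar n [-0.436   0.0369  0.8992] (np.int64(3717), 9348) ang to N 3.944245556591742 leanE,Y deg [3.8594 0.6681] tip depth -0.010627383906905902 bar dir [-0.0101 -0.9993  0.0361] phi cw 86.61161094297744
```

{"method": "step_arm", "body": {"series": [[0.05,-0.1,0,-0.05,-0.4],[0.05,0,0,0,-0.3],[0.05,0,0,0,0],[0.05,0,0,0,0]], "squeeze": 45}}

```text
time: 21.7
tool_pos: [0.603, 0.0113, 0.2671]
tool_rot: [3.14, -0.002, 1.344]
contact_force: [0.8, 5.6, 6.1]
opening: 0.0264
```

```bash
python3 barn2.py w19
```

```text
21.8 [0.603  0.0113 0.2671] [ 3.1394 -0.0016  1.3443] [0.7218 5.7244 5.4809] [ 1.1109 -0.6254  1.502 ] 0.02647345806054627
bar n [-0.4447  0.0404  0.8948] (np.int64(3580), 9364) ang to N 3.4273718716753123 leanE,Y deg [3.2916 0.8405] tip depth -0.010538760983598128 bar dir [-0.0434 -0.9988  0.0236] phi cw 88.62760533092332
```

Run:
```python
from ransac import *
d=load('w19'); tp=np.array([.603,.0113,.2671]); q=bar_pts(d,tp,(185,340,110,268)); n,c,ii=rplane(q); q=q[ii]
u=np.linalg.svd(q-c,full_matrices=False)[2][0]; u*=-np.sign(u[1]); w=np.cross(n,u); 
print(n,u,w); a=(q-c)@u; b=(q-c)@w; print('u range',np.percentile(a,[.5,99.5]),'w range',np.percentile(b,[1,99]))
mid=c+w*np.mean(np.percentile(b,[1,99])); endp=mid+u*np.percentile(a,.5); ctr=endp+u*.0465-.012*n; print('end',endp,'centre',ctr,'tip',ctr-.15*n)
```

```text
[-0.4653  0.0402  0.8842] [-0.0458 -0.9987  0.0213] [ 0.8839 -0.0306  0.4666]
u range [-0.0292  0.0306] w range [-0.0078  0.0058]
end [0.5993 0.0808 0.2849] centre [0.6028 0.0339 0.2753] tip [0.6726 0.0279 0.1426]
```

View pics/w19.png

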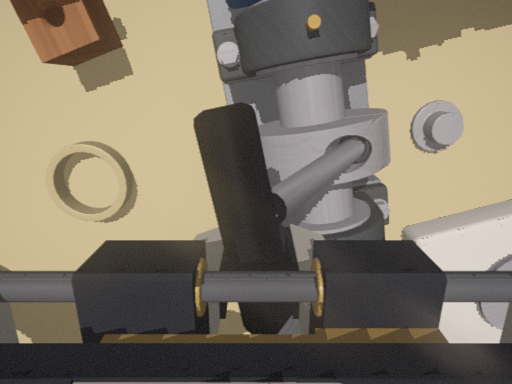

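Run:
```python
from ransac import *
d=load('w19'); P=pts(d); K=d['camera_matrix']
ctr=np.array([.6048,.034,.2765])
# local: pixels along the shank: strip between (290,198) and (338,160)
a=np.array([292,196.]);b=np.array([336,163.]); t=(b-a)/np.linalg.norm(b-a); nn=np.array([-t[1],t[0]])
rows=[]
for s in np.arange(0,np.linalg.norm(b-a),3):
    line=[]
    for o in np.arange(-18,19):
        p=a+t*s+nn*o; u,v=int(round(p[0])),int(round(p[1])); line.append((o,P[v,u]))
    z=np.array([l[1][2] for l in line]); top=np.argmax(z[10:27])+10
    C=np.array([d['pose'][:3,3]])
    # keep pixels within 10 mm of the local nearest surface
    dist=np.array([np.linalg.norm(l[1]-d['pose'][:3,3]) for l in line]); m0=np.median(dist[13:24]); ok=abs(dist-m0)<.009
    # contiguous about centre
    i0=18
    lo=i0
    while lo>0 and ok[lo-1]: lo-=1
    hi=i0
    while hi<36 and ok[hi+1]: hi+=1
    q=np.array([line[i][1] for i in range(lo,hi+1)]); rows.append(q.mean(0)); print(s,lo-18,hi-18,q.mean(0))
rows=np.array(rows); c=rows.mean(0); u=np.linalg.svd(rows-c)[2][0]; u*=np.sign(u[2]); N=np.array([-.4962,.0287,.8677])
print('axis',u,np.degrees(np.arccos(u@N)),'lean',np.degrees(np.arccos(u[2])))
```

```text
0.0 -16 10 [0.6233 0.0362 0.2532]
3.0 -17 10 [0.6246 0.0362 0.2506]
6.0 -16 3 [0.6254 0.0376 0.2487]
9.0 -16 10 [0.6276 0.0358 0.2464]
12.0 -16 9 [0.629  0.036  0.2441]
15.0 -8 9 [0.6313 0.0343 0.2429]
18.0 -15 9 [0.6322 0.0356 0.2393]
21.0 -14 9 [0.6339 0.0352 0.2369]
24.0 -15 8 [0.6353 0.0356 0.2342]
27.0 -14 9 [0.6372 0.0351 0.2319]
30.0 -14 9 [0.639  0.0349 0.2289]
33.0 -13 8 [0.6407 0.0349 0.2266]
36.0 -13 7 [0.6424 0.0351 0.2238]
39.0 -13 7 [0.6443 0.035  0.2209]
42.0 -6 8 [0.6472 0.0327 0.2181]
45.0 -13 7 [0.6483 0.0345 0.2139]
48.0 -13 7 [0.6504 0.0345 0.2109]
51.0 -12 7 [0.6526 0.0341 0.2079]
54.0 -12 7 [0.6548 0.0339 0.2043]
axis [-0.5448  0.0447  0.8373] 3.4389162795630215 lean 33.13895750051643
```

{"method": "step_arm", "body": {"series": [[0.05,0.16,0,0.08,0],[0.05,0,0,0,0],[0.05,0,0,0,0],[0.05,-0.16,0,-0.08,0],[0.05,-0.16,0,-0.08,0],[0.05,0,0,0,0],[0.05,0,0,0,0],[0.05,0.16,0,0.08,0],[0.05,0,0,0,0]]}}

```text
time: 22.7
tool_pos: [0.6031, 0.0112, 0.2671]
tool_rot: [3.14, -0.002, 1.344]
contact_force: [-0.2, 5.9, 5.5]
opening: 0.0263
```

```bash
python3 barn2.py w20
```

```text
22.8 [0.6029 0.0112 0.267 ] [ 3.1398 -0.0014  1.3441] [1.1947 5.7191 5.2826] [ 1.1555 -0.5204  1.4035] 0.026378122186079985
bar n [-0.4401  0.0381  0.8971] (np.int64(3569), 9367) ang to N 3.696964592826264 leanE,Y deg [3.597  0.7203] tip depth -0.010637254988342865 bar dir [-0.0432 -0.9988  0.0212] phi cw 88.6827155762399
```

{"method": "step_arm", "body": {"series": [[0.05,0,0,0,0.8],[0.2,0,0,0,0.8],[0.38,0,0,0,0.7],[0.38,0,0.45,0.14,0],[0.38,0.04,0.46,0.14,0],[0.05,0,0,0,0],[0.05,0,0,0,0],[0.05,0,0,0,0]], "squeeze": 12}}

```text
time: 23.6
tool_pos: [0.6028, 0.0331, 0.2737]
tool_rot: [-3.141, 0.0, 1.521]
contact_force: [-3.9, 0.5, 3.3]
opening: 0.0285
```

```bash
python3 barn2.py w21
```

```text
23.7 [0.6029 0.0328 0.2737] [-3.1411  0.      1.5204] [-4.2359  1.4995  3.8776] [0.1206 0.5221 0.039 ] 0.028383187829094613
bar n [-0.4971  0.248   0.8315] (np.int64(3298), 8606) ang to N 12.767966219765002 leanE,Y deg [-1.7041 12.5397] tip depth -0.009325573854997576 bar dir [ 0.1278 -0.9269  0.3528] phi cw 70.10008938708357
```

View pics/w21.png

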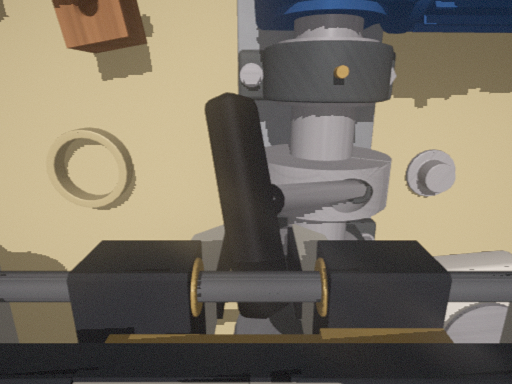

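Opening too quickly dragged the handle about 12° towards +y. I bring it back, re-check that the screw is tight, then regrip more patiently.

{"method": "step_arm", "body": {"series": [[0.05,0,-0.3,-0.09,0],[0.05,0,-0.3,-0.09,0],[0.05,0,-0.3,-0.09,0],[0.05,0,0,0,-0.6],[0.05,0,0,0,-0.6],[0.05,0,0,0,-0.6],[0.05,0,0,0,0]], "squeeze": 25}}

```text
time: 24.4
tool_pos: [0.6017, 0.0105, 0.2698]
tool_rot: [-3.141, -0.0, 1.377]
contact_force: [-14.0, 1.7, 18.2]
opening: 0.028
```

```bash
python3 barn2.py w22
```

```text
24.5 [0.6017 0.0105 0.2698] [-3.1413  0.      1.3779] [-13.9321   2.2165  19.1998] [0.544  2.1954 0.8274] 0.02789264698065272
bar n [-0.4743  0.0984  0.8749] (np.int64(3227), 8995) ang to N 4.2288187870750535 leanE,Y deg [1.0928 4.0576] tip depth -0.010669613153257429 bar dir [ 0.0243 -0.9919  0.1247] phi cw 82.36625991408256
```

View pics/w22.png

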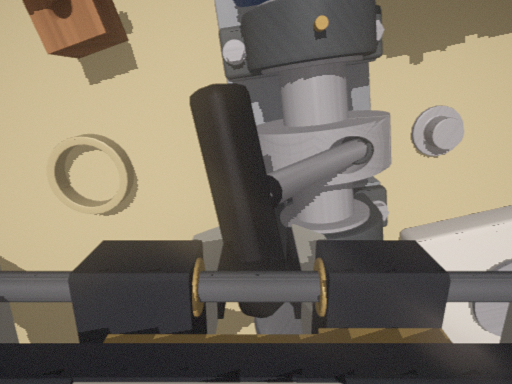

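{"method": "step_arm", "body": {"series": [[0.05,-0.03,-0.15,0.05,-0.4],[0.05,0,-0.15,0,0],[0.05,0,0,0,0]], "squeeze": 40}}

```text
time: 24.8
tool_pos: [0.6012, 0.0043, 0.2691]
tool_rot: [-3.139, -0.003, 1.347]
contact_force: [-9.2, 6.2, 9.8]
opening: 0.0277
```

```bash
python3 barn2.py w23
```

```text
24.9 [0.6012 0.0045 0.2692] [-3.1395 -0.0025  1.3474] [-9.5958  6.6259 10.7587] [1.5475 1.4936 1.288 ] 0.027376578844409555
bar n [-0.4362  0.0607  0.8978] (np.int64(3287), 9223) ang to N 4.284246126287175 leanE,Y deg [3.7434 2.0287] tip depth -0.011278186010611146 bar dir [ 0.0047 -0.9976  0.0698] phi cw 84.9178994196245
```

{"method": "step_arm", "body": {"series": [[0.05,0,0,0,0.6],[0.05,0,0,0,0.6],[0.42,0,0,0,0],[0.42,0,0,0,0],[0.42,0,0,0,0],[0.42,0,0,0,0]], "squeeze": 12}}

```text
time: 25.5
tool_pos: [0.6025, 0.0028, 0.2676]
tool_rot: [-3.141, 0.0, 1.44]
contact_force: [-1.7, -0.5, -0.8]
opening: 0.0385
```

```bash
python3 barn2.py w24
python3 - <<'E'
from ransac import *
d=load('w24'); tp=sensors.observe()['tool_pos']; q=bar_pts(d,tp,(165,340,80,268)); n,c,ii=rplane(q,maxang=20); q=q[ii]
u=np.linalg.svd(q-c,full_matrices=False)[2][0]; u*=-np.sign(u[1]); w=np.cross(n,u); a=(q-c)@u; b=(q-c)@w
mid=c+w*np.mean(np.percentile(b,[1,99])); endp=mid+u*np.percentile(a,.5); ctr=endp+u*.0465-.012*n; print('end',endp,'centre',ctr,'u',u,'w',np.percentile(b,[1,99]))
E
```

```text
25.6 [0.6024 0.0029 0.2678] [-3.1413  0.      1.4401] [ 0.1177  0.3191 -0.5242] [-0.049  -0.0048  0.0776] 0.037938978047891245
bar n [-0.5748  0.0581  0.8162] (np.int64(2224), 8420) ang to N 5.6574578762608585 leanE,Y deg [-5.4494  1.42  ] tip depth -0.008994931878274659 bar dir [ 0.2256 -0.9476  0.2262] phi cw 69.1625515405149
end [0.5773 0.0677 0.2705] centre [0.5949 0.023  0.2715] u [ 0.2224 -0.9482  0.2267] w [-0.0092  0.0052]
```

View pics/w24.png

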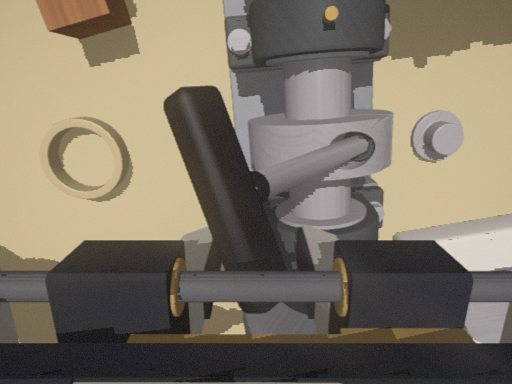

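{"method": "step_arm", "body": {"series": [[0.5,0,0,0,0.9],[0.5,0,0,0,0.9],[0.5,0,0,0,0.9],[0.5,0,0.2,0.03,0.9],[0.5,-0.07,0.45,0.03,0.9],[0.5,-0.15,0.47,0.02,0],[0.05,0,0,0,0],[0.05,0,0,0,0],[0.05,0,0,0,0],[0.05,0,0,0,0]]}}

```text
time: 26.6
tool_pos: [0.5969, 0.0306, 0.2708]
tool_rot: [3.141, 0.0, 1.799]
contact_force: [-3.6, 1.1, 5.5]
opening: 0.0309
```

```bash
python3 barn2.py w25
```

```text
26.7 [0.5969 0.0305 0.2709] [3.1408 0.0002 1.7993] [-3.7828  0.4967  4.6478] [0.0985 0.3363 0.0365] 0.03125123543400364
bar n [-0.5856  0.1021  0.8041] (np.int64(2286), 6536) ang to N 7.58406463569576 leanE,Y deg [-6.4608  3.9052] tip depth -0.009273355918548026 bar dir [ 0.2556 -0.9181  0.3028] phi cw 65.14556402682878
```

View pics/w25.png

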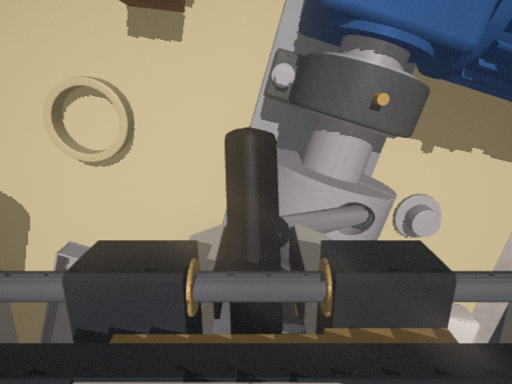

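{"method": "step_arm", "body": {"series": [[0.05,-0.1,0.005,0.174,0],[0.05,-0.1,0.005,0.174,0],[0.05,-0.1,0.005,0.174,0],[0.05,0,0,0,0]], "squeeze": 16}}

```text
time: 27.1
tool_pos: [0.5895, 0.0312, 0.284]
tool_rot: [3.14, 0.001, 1.8]
contact_force: [1.6, 1.0, 0.1]
opening: 0.028
```

```bash
python3 barn2.py w26
```

```text
27.2 [0.5894 0.0312 0.2835] [3.1411 0.0003 1.8004] [ 1.5282  0.2882 -0.7325] [ 0.1057 -0.5635  0.0533] 0.027669624035096037
bar n [-0.5623  0.1283  0.8169] (np.int64(2599), 6746) ang to N 7.46108440539296 leanE,Y deg [-5.0125  5.4807] tip depth 0.003940602410059918 bar dir [ 0.323  -0.8753  0.3598] phi cw 59.571193879749764
```

View pics/w26.png

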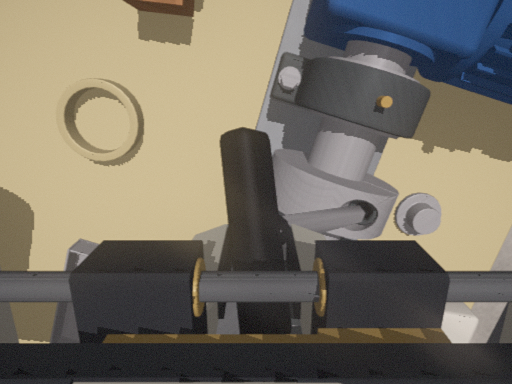

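{"method": "step_arm", "body": {"series": [[0.05,-0.11,0.01,0.174,0],[0.05,-0.11,0.01,0.174,0],[0.05,-0.11,0.01,0.174,0],[0.05,-0.11,0.01,0.174,0],[0.05,-0.11,0.01,0.174,0],[0.05,-0.11,0.01,0.174,0],[0.05,-0.11,0.01,0.174,0],[0.05,0,0,0,0]]}}

```text
time: 28.0
tool_pos: [0.5692, 0.033, 0.314]
tool_rot: [-3.14, -0.0, 1.8]
contact_force: [-0.9, 0.2, -4.0]
opening: 0.0175
```

```bash
python3 barn2.py w27
python3 - <<'E'
from tilt import *
d=med('s27',1,'side'); crop(d,180,80,300,200,'c27',5)
E
```

```text
28.1 [0.5699 0.033  0.3134] [-3.1411 -0.0002  1.8005] [ 1.0596  0.0798 -2.9385] [ 0.1286 -0.3321  0.0162] 0.017957261871087926
bar n [-0.2671  0.2014  0.9424] (np.int64(1135), 3293) ang to N 17.054664766024494 leanE,Y deg [13.0064 10.6312] tip depth 0.01918331072676191 bar dir [ 0.3184 -0.9046  0.2835] phi cw 62.4324787628934
```

View pics/c27.png

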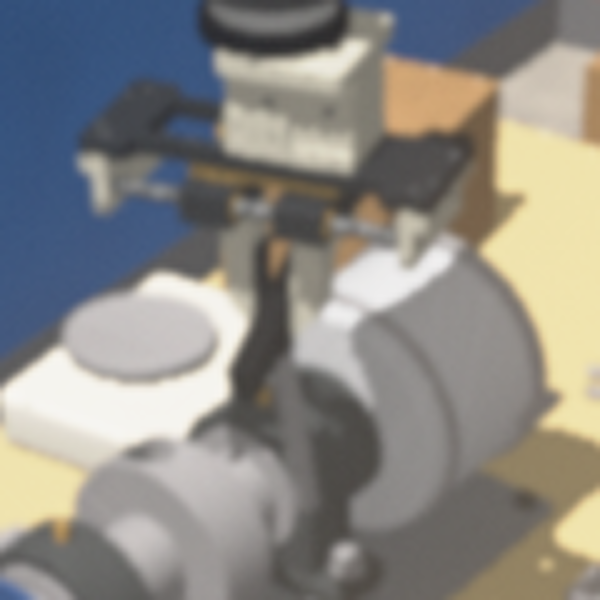

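View pics/w27.png

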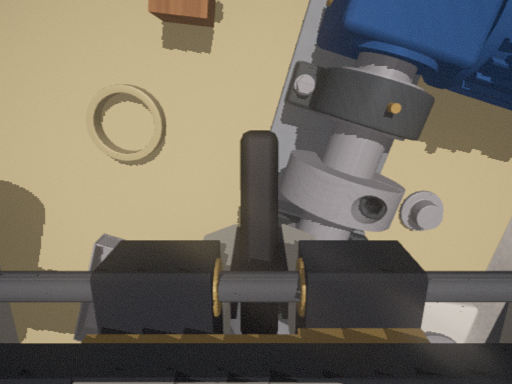

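{"method": "step_arm", "body": {"series": [[0.05,0,0,0.6,0],[0.05,0,0,0.6,0.2],[0.05,-0.3,0,0,0.968],[0.05,-0.4,0.2,0,0.968],[0.05,-0.4,0.35,0,0.968],[0.05,-0.4,0.35,0,0.968],[0.05,-0.4,0.35,0,0.968],[0.05,-0.4,0.35,0,0.968],[0.05,-0.4,0.35,0,0.968],[0.05,-0.4,0.35,0,0.968],[0.05,-0.4,0.35,0,0.968],[0.05,-0.4,0.35,0,0.968]], "squeeze": 40}}

```text
time: 29.35
tool_pos: [0.4722, 0.1083, 0.3432]
tool_rot: [-3.141, -0.001, 2.594]
contact_force: [0.0, -0.1, -2.6]
opening: 0.0175
```

{"method": "step_arm", "body": {"series": [[0.05,-0.4,0.35,0,0.968],[0.05,-0.4,0.35,0,0.968],[0.05,-0.4,0.35,0,0.968],[0.05,-0.4,0.35,0,0.968],[0.05,-0.4,0.35,0,0.968],[0.05,-0.4,0.35,0,0.968],[0.05,-0.4,0.35,0,0.968],[0.05,-0.4,0.35,0,0.968],[0.05,0,0.35,0,0.8],[0.05,0,0,0,0],[0.05,0,0,0,0]]}}

```text
time: 30.45
tool_pos: [0.3927, 0.1866, 0.3434]
tool_rot: [-3.141, -0.0, -3.01]
contact_force: [0.8, 0.1, -3.6]
opening: 0.018
```

Run:
```python
from ransac import *
d=med('s28',2,'side'); crop(d,180,120,300,320,'c28',3); d=med('w28',2)
s=sensors.observe(); tp=s['tool_pos']; print(s['time'],tp,s['tool_rot'],s['contact_force'],s['opening'])
q=bar_pts(d,tp,(225,300,100,268)); n,c,ii=rplane(q,Nref=np.array([0,0,1.]),maxang=40); print(n,c,ii.sum(),len(q),'lean',np.degrees(np.arccos(n[2])),'az',np.degrees(np.arctan2(n[1],n[0])))
```

```text
30.65 [0.3928 0.1864 0.3434] [-3.1415 -0.0002 -3.0101] [-0.3181  0.2937 -2.6688] 0.017425031673232574
[-0.2604 -0.0678  0.9631] [0.3706 0.1839 0.3403] 2918 4512 lean 15.610289277046757 az -165.40085208598433
```

View pics/c28.png

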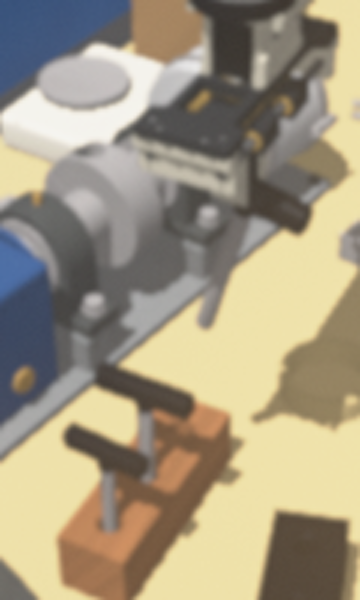

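View pics/w28.png

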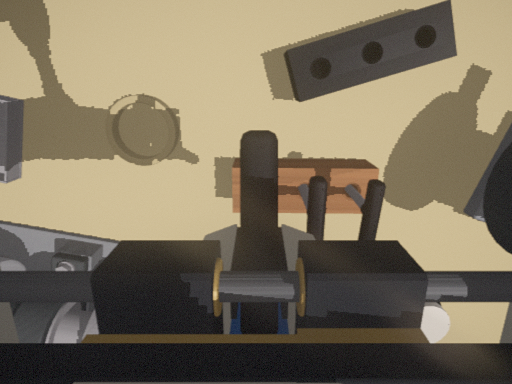

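```bash
cat > tipm.py <<'E'
from ransac import *
import sys
def tipm(tag,g,n):
    d=load(tag); P=pts(d); n=n/np.linalg.norm(n); ay=np.cross(n,[1,0,0]); ay/=np.linalg.norm(ay); ay*=np.sign(ay[1]); e=np.cross(ay,n)
    q=P-g; A=q@e;B=q@ay;N=q@n
    m=((abs(A)<.03)&(abs(B)<.03)&(N<-.03)&(N>-.17)&(P[...,2]>.09)).astype('uint8')
    nn,l,st,_=cv2.connectedComponentsWithStats(m); i=1+np.argmax(st[1:,4]); m=l==i; print(st[i])
    for a in range(-165,-30,15):
        k=m&(N*1000>a)&(N*1000<=a+15)
        if k.sum(): print(a,k.sum(),'A',(np.percentile(A[k],[5,50,95])*1000).round(1),'B',(np.percentile(B[k],[5,50,95])*1000).round(1))
    print('Nmin',np.percentile(N[m],[0,1,3]),'e',e,'ay',ay)
E
python3 - <<'E'
from tipm import *
tipm('s28',np.array([.3928,.1864,.3454]),np.array([-.2604,-.0678,.9631]))
d=load('s28'); P=pts(d)
E
```

```text
[245 189  19  41 259]
-165 16 A [-17.1 -12.8  -5.8] B [-5.5 -1.7  0.4]
-150 29 A [-17.  -12.3  -4.2] B [-7.8 -2.  -0.2]
-135 30 A [-17.3 -12.7  -5.2] B [-8.6 -1.6  1.2]
-120 27 A [-17.5 -12.6  -5.2] B [-4.6 -0.6  2.8]
-105 31 A [-17.5 -12.1  -4.6] B [-7.2 -0.6  1.7]
-90 29 A [-17.4 -12.7  -5.6] B [-5.4  0.2  3.5]
-75 32 A [-17.3 -13.   -4.8] B [-6.5  0.7  3.5]
-60 31 A [-17.1 -13.2  -5.7] B [-5.9  1.4  4.4]
-45 34 A [-17.9 -12.9  -5.2] B [-3.5  2.2  3.8]
Nmin [-0.1595 -0.1566 -0.1544] e [ 0.9655 -0.0183  0.2598] ay [-0.      0.9975  0.0702]
```

Run:
```python
from tipm import *
d=med('t28',2,'top'); crop(d,140,190,230,240,'c28t',8)
d2=load('s28'); crop(d2,190,240,270,330,'c28s',8)
for dd,nm in ((d,'top'),(d2,'side')):
    P=pts(dd); m=(abs(P[...,2]-.06)<.006)&(P[...,0]>.38)&(P[...,0]<.52)&(P[...,1]>.12)&(P[...,1]<.4)
    q=P[m][:,:2]*1000; print(nm,m.sum(),cv2.minAreaRect(q.astype('float32')))
```

```text
top 444 ((442.2630310058594, 251.77044677734375), (56.805171966552734, 190.52980041503906), 6.769731521606445)
side 1104 ((440.3870544433594, 252.8700714111328), (63.544918060302734, 192.85821533203125), 6.941357135772705)
```

View pics/c28t.png

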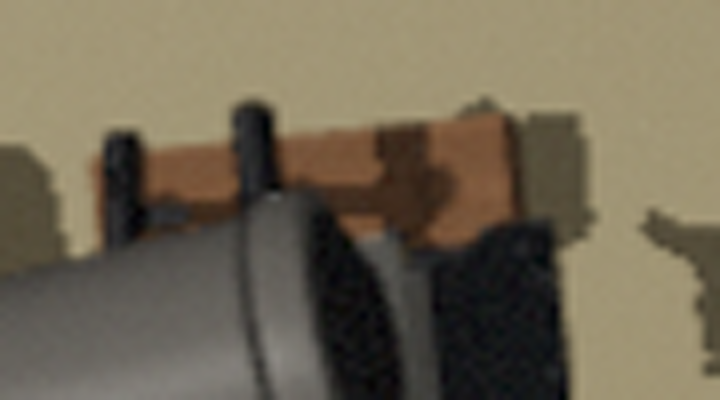

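View pics/c28s.png

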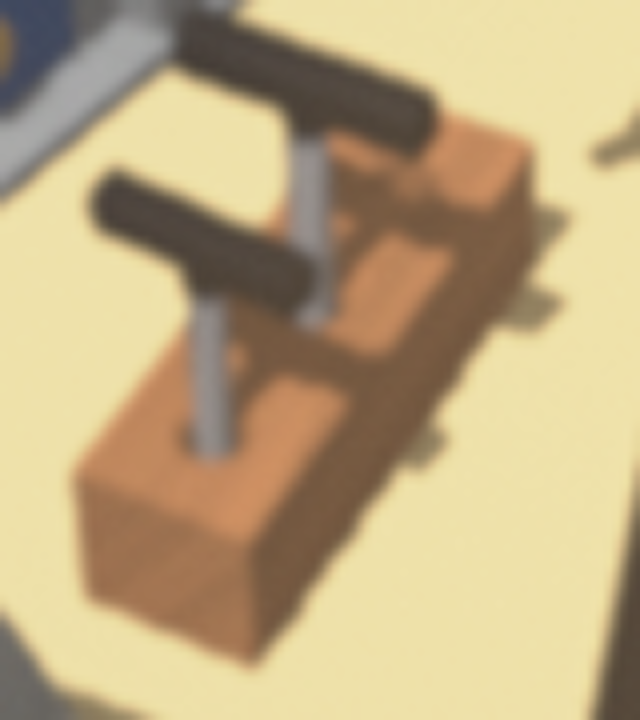

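{"method": "step_arm", "body": {"series": [[0.05,0.33,0.02,-0.6,0],[0.05,0.33,0.02,-0.9,0],[0.05,0.33,0.01,-0.9,0],[0.05,0,0,-0.9,0],[0.05,0,0,-0.9,0],[0.05,0,0,-0.88,0],[0.05,0,0,0,0],[0.05,0,0,0,0]]}}

```text
time: 31.55
tool_pos: [0.4177, 0.188, 0.217]
tool_rot: [3.142, -0.0, -3.009]
contact_force: [-0.2, -0.3, -2.5]
opening: 0.0176
```

Run:
```python
from tipm import *
s=sensors.observe(); print(s['time'],s['tool_pos'],s['contact_force'])
d=med('s29',2,'side'); crop(d,200,210,280,310,'c29',7)
tipm('s29',s['tool_pos']+[0,0,.002],np.array([-.26,-.034,.965]))
```

```text
31.55 [0.4177 0.188  0.217 ] [-0.1934 -0.2782 -2.5281]
[241 228  13  26 130]
-135 1 A [-15.8 -15.8 -15.8] B [-6.2 -6.2 -6.2]
-120 8 A [-17.1 -14.9  -4.8] B [-3.3  2.   4.9]
-105 22 A [-16.7 -12.3  -5.1] B [-0.8  3.5  5.7]
-90 23 A [-16.8 -12.   -4.4] B [-1.   2.9  5.3]
-75 24 A [-16.6 -12.4  -4.6] B [-0.6  4.1  5.2]
-60 26 A [-17.2 -12.   -5.5] B [-1.6  3.6  5.6]
-45 26 A [-16.7 -12.7  -5. ] B [-2.9  3.   6. ]
Nmin [-0.126  -0.1145 -0.1095] e [ 0.9656 -0.0092  0.2598] ay [-0.      0.9994  0.0352]
```

View pics/c29.png

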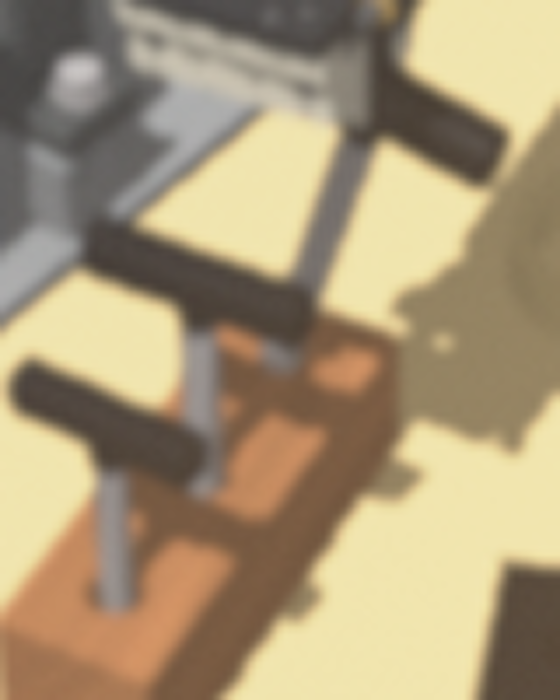

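Run:
```python
from h import *
d=load('s29'); T=np.linalg.inv(d['pose']); K=d['camera_matrix']
for p in ([.4474,.1915,.06],[.4474,.1915,.064],[.4404,.2529,.06],[.4330,.3143,.06],[.4254,.1910,.147]):
    c=T[:3,:3]@p+T[:3,3]; u=K@c/c[2]; print(p,u[:2].round(1),'crop',((u[:2]-[200,210])*7).round())
s=d['pixels'];
```

```text
[0.4474, 0.1915, 0.06] [240.1 261.6] crop [281. 361.]
[0.4474, 0.1915, 0.064] [240.1 260.5] crop [281. 353.]
[0.4404, 0.2529, 0.06] [228.3 277. ] crop [198. 469.]
[0.433, 0.3143, 0.06] [215.8 293.6] crop [111. 585.]
[0.4254, 0.191, 0.147] [246.9 239.8] crop [328. 209.]
```

{"method": "step_arm", "body": {"series": [[0.05,0,0,-0.14,0],[0.05,0,0,-0.14,0],[0.05,0,0,0,0]], "squeeze": 16}}

```text
time: 31.95
tool_pos: [0.4172, 0.188, 0.2093]
tool_rot: [3.142, -0.0, -3.009]
contact_force: [-0.8, 0.2, -3.3]
opening: 0.018
```

{"method": "step_arm", "body": {"series": [[0.05,0.282,0.037,0.04,0],[0.05,0.282,0.037,0.03,0],[0.05,0.282,0.037,0.02,0],[0.05,0,0,0,0]]}}

```text
time: 32.35
tool_pos: [0.4398, 0.1908, 0.2118]
tool_rot: [3.142, 0.001, -3.009]
contact_force: [-0.3, -0.5, -2.5]
opening: 0.0176
```

```bash
cat > lean.py <<'E'
from ransac import *
import sys
d=med('s'+sys.argv[1],2,'side'); crop(d,200,210,280,310,'c'+sys.argv[1],6); d=med('w'+sys.argv[1],2)
s=sensors.observe(); tp=s['tool_pos']; print(s['time'],tp,s['tool_rot'],s['contact_force'],s['opening'])
q=bar_pts(d,tp,(225,300,100,268)); n,c,ii=rplane(q,Nref=np.array([0,0,1.]),maxang=40); print(n,c,ii.sum(),len(q),'lean',np.degrees(np.arccos(n[2])),'tip z est',(c-.162*n))
E
python3 lean.py 30
```

```text
32.55 [0.4386 0.1909 0.2117] [ 3.1414  0.0001 -3.0088] [-0.7447 -0.7229 -2.4029] 0.018078845705530665
[-0.1218 -0.0399  0.9918] [0.4153 0.188  0.2114] 3095 4812 lean 7.361952296405689 tip z est [0.435  0.1944 0.0508]
```

View pics/c30.png

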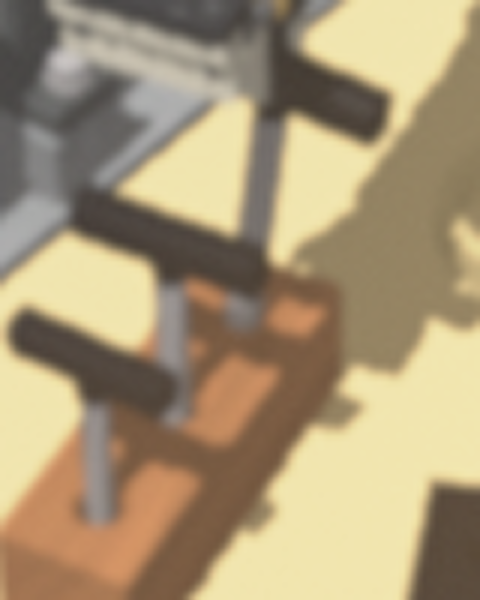

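{"method": "step_arm", "body": {"series": [[0.05,0.28,0.037,0.01,0],[0.05,0.28,0.037,0,0],[0.05,0.2,0.026,0,0],[0.05,0,0,0,0]]}}

```text
time: 32.95
tool_pos: [0.4584, 0.1933, 0.2119]
tool_rot: [3.142, 0.0, -3.009]
contact_force: [-0.5, -1.5, -2.6]
opening: 0.018
```

```bash
python3 lean.py 31
```

```text
33.15 [0.4577 0.1934 0.212 ] [ 3.1413  0.0004 -3.0088] [ 0.3652 -0.704  -2.8353] 0.017554231159412355
[-0.0149  0.0291  0.9995] [0.4312 0.1908 0.2143] 3246 5060 lean 1.870644280613338 tip z est [0.4336 0.1861 0.0524]
```

{"method": "step_arm", "body": {"series": [[0.05,0,0,-0.3,0],[0.05,0,0,-0.3,0],[0.05,0,0,0,0]]}}

```text
time: 33.45
tool_pos: [0.4568, 0.1931, 0.1956]
tool_rot: [-3.141, -0.003, -3.009]
contact_force: [0.0, 0.3, -2.6]
opening: 0.0178
```

{"method": "step_arm", "body": {"series": [[0.05,0,0,-0.3,0],[0.05,0,0,-0.3,0],[0.05,0,0,0,0]]}}

```text
time: 33.75
tool_pos: [0.4569, 0.1931, 0.1807]
tool_rot: [-3.141, -0.002, -3.009]
contact_force: [-0.3, 1.0, -3.5]
opening: 0.018
```

```bash
python3 lean.py 32
```

```text
33.95 [0.4578 0.1934 0.1822] [ 3.1415  0.0005 -3.0087] [ 0.8271  0.1785 -2.0248] 0.017921193193038615
[-0.0117  0.0166  0.9998] [0.4318 0.1907 0.1844] 3237 5067 lean 1.165544695910151 tip z est [0.4337 0.188  0.0224]
```

{"method": "step_arm", "body": {"series": [[0.05,0,0,-0.2,0],[0.05,0,0,-0.1,0],[0.05,0,0,-0.06,0],[0.05,0,0,0,0]]}}

```text
time: 34.35
tool_pos: [0.459, 0.1936, 0.1747]
tool_rot: [3.141, 0.005, -3.009]
contact_force: [0.3, 0.0, 8.0]
opening: 0.0181
```

```bash
python3 lean.py 33
```

```text
34.55 [0.459  0.1936 0.1747] [ 3.1412  0.0046 -3.0087] [ 0.4548 -0.3196  7.6829] 0.017935642907467825
[-0.0044  0.0185  0.9998] [0.4332 0.1909 0.1774] 3221 5018 lean 1.087499394298303 tip z est [0.434  0.1879 0.0154]
```

Bottomed with 8 N of upward force and the bar top at z = 0.177. Releasing and backing off.

{"method": "step_arm", "body": {"series": [[0.42,0,0,0,0],[0.42,0,0,0,0],[0.42,0,0,0,0],[0.42,0,0,0,0],[0.42,0,0,0.4,0],[0.42,0,0,0.8,0],[0.42,0,0,0.9,0],[0.42,0,0,0.9,0],[0.42,0,0,0.9,0],[0.42,-0.5,0,0.3,0],[0.42,0,0,0,0],[0.42,0,0,0,0]]}}

```text
time: 35.75
tool_pos: [0.4443, 0.1933, 0.2775]
tool_rot: [-3.142, -0.001, -3.008]
contact_force: [0.4, 0.0, 0.1]
opening: 0.0384
```

Run:
```python
from ransac import *
s=sensors.observe(); print(s['time'],s['tool_pos'],s['contact_force'],s['opening'])
d=med('w34',2); P=pts(d)
m=((P[...,2]>.165)&(P[...,2]<.19)&(abs(P[...,0]-.447)<.08)&(abs(P[...,1]-.19)<.03))
q=P[m]; n,c,ii=rplane(q,Nref=np.array([0,0,1.]),maxang=20); print(n,c,ii.sum(),'lean',np.degrees(np.arccos(n[2])),'top z median',np.median(q[ii][:,2]),cv2.minAreaRect((q[ii][:,:2]*1000).astype('float32')))
d=med('s34',1,'side'); crop(d,160,120,300,320,'c34',3)
```

```text
35.75 [0.4443 0.1933 0.2775] [0.4005 0.0256 0.0688] 0.03838519846638783
[-0.0014 -0.0209  0.9998] [0.4439 0.1917 0.1772] 1957 lean 1.1986375373404083 top z median 0.17723634033809565 ((446.80694580078125, 192.0707550048828), (95.86713409423828, 15.400528907775879), 7.212011814117432)
```

View pics/c34.png

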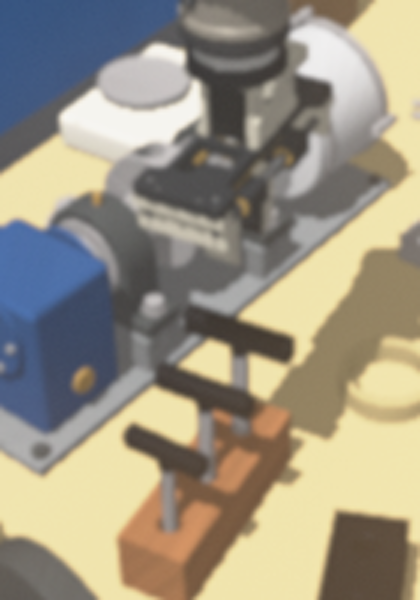

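View pics/w34.png

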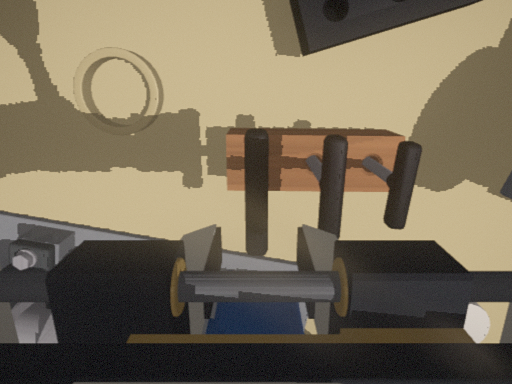

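The key is home: bar top at z = 0.1772, lean about 1°. I have time to check the screw's new hexagon angle from the same view as before.

{"method": "step_arm", "body": {"series": [[0.45,0.88,-0.67,0,-0.17],[0.45,0.88,-0.67,0,-0.17],[0.45,0.88,-0.67,0,-0.17],[0.6,0.88,-0.67,0,-0.17],[0.8,0.88,-0.67,0,-0.17],[1,0.88,-0.67,0,-0.17],[1,0.88,-0.67,0,-0.17],[1,0.88,-0.67,-0.7,-0.17],[1,0.88,-0.67,-0.7,-0.17],[1,0.88,-0.67,-0.78,-0.17],[1,0,0,0,0],[1,0,0,0,0]]}}

```text
time: 37.1
tool_pos: [0.6647, 0.0255, 0.2217]
tool_rot: [3.141, -0.003, 3.138]
contact_force: [0.0, 0.4, -0.2]
opening: 0.0917
```

```bash
cat > hexm.py <<'E'
from meas import *
from scipy.interpolate import griddata
def run(d,S0,tag):
    P=pts(d); m=np.zeros(P.shape[:2],bool); m[205:268,230:295]=True
    q=P[m&(abs(P[...,0]-.678)<.03)&(abs(P[...,1]-.029)<.03)]
    n=np.array([-.4962,.0287,.8677]); p0=S0.copy()
    for k in range(8):
        dist=(q-p0)@n; r=np.linalg.norm(q-p0-dist[:,None]*n,axis=1); i=(abs(dist)<(.002 if k<3 else .001))&(r<.0115)
        c=q[i].mean(0); n=np.linalg.svd(q[i]-c)[2][2]; n*=np.sign(n[2]); p0=p0+n*((c-p0)@n)
    C=d['pose'][:3,3]; ex=np.array([0,1,0])-n*n[1]; ex/=np.linalg.norm(ex); ey=np.cross(n,ex)
    R=P[m]; dist=(R-p0)@n; ray=R-C; H=C+ray*(((p0-C)@n)/(ray@n))[:,None]
    g=np.arange(-18,18.01,.1); X,Y=np.meshgrid(g,g)
    Dz=griddata(((H-p0)@ex*1000,(H-p0)@ey*1000),dist*1000,(X,Y),method='nearest')
    deep=cv2.morphologyEx((Dz<-3).astype('uint8'),cv2.MORPH_OPEN,np.ones((15,15)))
    c=max(cv2.findContours(deep,cv2.RETR_EXTERNAL,cv2.CHAIN_APPROX_NONE)[0],key=cv2.contourArea)
    M=cv2.moments(c); cx,cy=M['m10']/M['m00'],M['m01']/M['m00']; o=g[0]+np.array([cx,cy])*.1
    pc=c[:,0]-np.array([cx,cy]); th=np.arctan2(pc[:,1],pc[:,0]); r=np.hypot(*pc.T)*.1; tt=np.linspace(-np.pi,np.pi,720,endpoint=False); k=np.argsort(th)
    f=(np.interp(tt,th[k],r[k],period=2*np.pi)*np.exp(-6j*tt)).mean()
    print(tag,'n',n,'centre',p0+(o[0]*ex+o[1]*ey)/1000,'area',M['m00']*.01,'corner angle',-np.degrees(np.angle(f))/6,'amp',2*abs(f))
E
python3 - <<'E'
from hexm import *
S=np.array([.6774,.029,.1567])
run(load('w2med'),S,'before')
d=med('w35',6); run(d,S,'after')
s=sensors.observe(); print(s['time'],s['tool_pos'],s['tool_rot'])
P=pts(d)
E
```

```text
before n [-0.4914  0.0249  0.8706] centre [0.6792 0.0279 0.1577] area 184.315 corner angle -10.631393700230467 amp 0.37573255471742084
after n [-0.4973  0.0238  0.8673] centre [0.6793 0.0284 0.1586] area 185.21 corner angle -13.703933317579818 amp 0.33622708862827744
37.4 [0.6649 0.0265 0.2247] [3.1416 0.0016 3.1394]
```

View pics/w35.png

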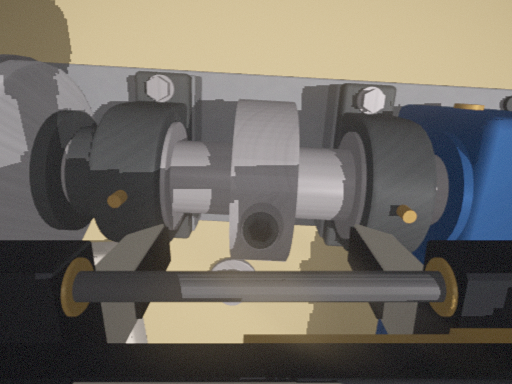

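The screw has turned 3° modulo 60°, so about 63° in total; the socket centre moved at most 1 mm. I compare that with the key's twist while it was tight, measured from the bar's side face, to rule out any turning back.

Run:
```python
from ransac import *
n0=np.array([-.4943,.0244,.869]); n0/=np.linalg.norm(n0)
ex=np.array([0,1,0])-n0*n0[1]; ex/=np.linalg.norm(ex); ey=np.cross(n0,ex)
T={'w12':(.627,.0271,.2817),'w13':(.6255,.0207,.2803),'w14':(.6214,.0152,.2776),'w15':(.618,.0111,.2755),'w16':(.6115,.0097,.2719),'w17':(.6062,.01,.2687),'w18':(.6049,.0109,.2681),'w19':(.603,.0113,.2671),'w20':(.6029,.0112,.267),'w21':(.6029,.0328,.2737),'w22':(.6017,.0105,.2698),'w23':(.6012,.0045,.2692),'w24':(.6024,.0029,.2678),'w25':(.5969,.0305,.2709),'w26':(.5894,.0312,.2835)}
for t,tp in T.items():
    d=load(t); q=bar_pts(d,np.array(tp),(150,350,75,268))
    n,c,ii=rplane(q,Nref=n0,maxang=22)
    r=q[~ii & (((q-c)@n)<-.0015)]
    # side plane roughly perpendicular to n
    rng=np.random.default_rng(2); best=(0,)
    if len(r)<150: print(t,'few',len(r)); continue
    for _ in range(3000):
        a=r[rng.choice(len(r),3,replace=False)]; w=np.cross(a[1]-a[0],a[2]-a[0]); L=np.linalg.norm(w)
        if L<1e-5: continue
        w/=L
        if abs(w@n)>.2: continue
        k=(abs((r-a[0])@w)<.0008).sum()
        if k>best[0]: best=(k,w,a[0])
    if best[0]<100: print(t,'no side',best[0],len(r)); continue
    k,w,p=best; i=abs((r-p)@w)<.001; cc=r[i].mean(0); w=np.linalg.svd(r[i]-cc,full_matrices=False)[2][2]
    # key y axis = w ; use bar dir u = n x w
    u=np.cross(n,w); u/=np.linalg.norm(u); w2=np.cross(u,n)
    ang=np.degrees(np.arctan2(w2@ey,w2@ex)); ang=(ang+180)%180; 
    # bar dir from edge
    print(t,i.sum(),'lean(E,Y)',np.degrees(np.arcsin(np.array([-n@ey,n@ex]))-np.arcsin([0,0])).round(1),'w.n',round(float(w@n),3),'key y-axis angle',round(ang-180,1), 'mod60',round((ang%60)-60,1))
```

```text
w12 880 lean(E,Y) [ 0.3 -0.2] w.n -0.056 key y-axis angle -16.8 mod60 -16.8
w13 1634 lean(E,Y) [1.5 1.8] w.n -0.097 key y-axis angle -30.0 mod60 -30.0
w14 2473 lean(E,Y) [1.6 1. ] w.n 0.098 key y-axis angle -44.4 mod60 -44.4
w15 3096 lean(E,Y) [2.8 1.3] w.n 0.094 key y-axis angle -58.2 mod60 -58.2
w16 3650 lean(E,Y) [2.6 0.5] w.n 0.093 key y-axis angle -74.0 mod60 -14.0
w17 4088 lean(E,Y) [4.  0.5] w.n 0.111 key y-axis angle -85.3 mod60 -25.3
w18 4385 lean(E,Y) [3.8 0.7] w.n 0.105 key y-axis angle -88.7 mod60 -28.7
w19 4561 lean(E,Y) [2.1 0.9] w.n 0.096 key y-axis angle -90.5 mod60 -30.5
w20 4574 lean(E,Y) [2.4 0.7] w.n -0.099 key y-axis angle -90.6 mod60 -30.6
w21 4084 lean(E,Y) [-2.  12.8] w.n 0.077 key y-axis angle -73.4 mod60 -13.4
w22 4614 lean(E,Y) [2.2 4.4] w.n -0.112 key y-axis angle -85.5 mod60 -25.5
w23 4694 lean(E,Y) [3.8 2.3] w.n 0.138 key y-axis angle -87.5 mod60 -27.5
w24 5062 lean(E,Y) [-4.8  2.1] w.n -0.026 key y-axis angle -71.6 mod60 -11.6
w25 3199 lean(E,Y) [-6.4  4.5] w.n 0.031 key y-axis angle -68.1 mod60 -8.1
w26 3126 lean(E,Y) [-4.9  6. ] w.n 0.045 key y-axis angle -62.6 mod60 -2.6
```

The key's tight angle, extrapolated to zero torque, is -82°. Less the 8° of play, that puts the screw at -74°, and the measured angle is -73.7°. The screw is still at its stop and the key never reached the loosening flats.

Run:
```python
from cell import sensors, hand_in
s=sensors.observe(); print(s['time'],s['contact_force'],s['qvel'].round(3)); print(hand_in())
```

```text
37.4 [-0.5777712  -0.50440274  0.55976354] [-0.003  0.003 -0.    -0.003 -0.001 -0.   ]
the job is handed in; nothing more can be done
None
```

I tightened the clamp screw with the 14 mm key, put the key back in its stand and handed the job in at 37.4 s; no verdict was reported.

**How it went:**
- **Tilting the key:** the tool can only turn about the vertical. I pivoted the key in the grip to the screw's lean (about 30°), using its own hole in the stand as the pivot.
- **Seating:** it bottomed in the socket about 10 mm deep, within 0.5° of the screw's axis, before I turned it.
- **Tightening:** I turned it clockwise to a dead stop at about 1.5 N m, then put the key back in the same hole.

**Last checks:**
- **Key:** bar top at z = 0.177 m, so the tip is at about 15 mm, which is the bottom of the hole. It leans about 1°.
- **Screw:** it has turned about 63° by the socket's hexagon, within the 60 to 83° expected. Allowing for the play in the socket, this agrees to 0.3° with the key's angle at the stop.
- **Shaft:** the socket centre reads within 1 mm of where it started.
- **Other things:** I touched nothing else that I know of, but I did not measure the other objects again.

**What disagreed:**
- **Handle dragged:** when I first opened the fingers, the handle was pulled about 12° sideways with the key still in the socket. I straightened it and re-checked that the screw was tight before pulling the key out.
- **Lean at the stop:** two estimates of the key's lean at the stop differ (28° from the bar, 33° from the shank). Both are within about 3.5° of the screw's axis; the limit is 5.7°.

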